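Load a vacuum nest plate and open its valve

ROBOT

A 7-joint arm with a two-finger parallel gripper is mounted at the origin on the work surface. World frame = base frame: x ahead of the robot, y to its left, z up, the work surface at z = 0. Lengths are in m, angles in rad, forces in N, time in s.
With the tool pointing down it reaches from about 0.425 to 0.95 m from the base axis. Payload 4.7 kg.
Tool frame: the origin (TCP) lies at the very end of the fingers, on their centre line; the grasp point (between the pads) lies 19 mm behind it; y points along the fingers, x is the direction in which the jaws open and shut, and the axes are right-handed (so a half turn about y gives the same grasp; the last joint's range is limited). The gripper opens to 87 mm and grips with 3 to 60 N. Pads are 19 mm wide; open, the fingers measure 117 mm over their backs; the gripper's body (75 mm by 190 mm) begins 51 mm behind the grasp point.
Start: joints at [-1.193, 0.469, -0.049, 1.532, 0.024, 1.141, -0.082], TCP at [0.267, 0.62, 0.223] pointing down, gripper open.
Joint ranges: [-2.59, 2.59], [-0.33, 1.99], [-1.39, 1.29], [0.1, 2.45], [-1.04, 4.18], [0.21, 1.99], [-2.66, 2.66]. Speed limits (rad/s): [2.57, 2.57, 3.14, 3.14, 3.14, 3.14, 3.14].

INTERFACE

Orientations are given as a unit quaternion [w, x, y, z].
In Python, from rig import robot gives the robot as it stands. The module is installed in compiled form; this text tells all that it offers.
- The arm moves only by the tool apply_moves, never from a script. Its argument "rows" is a list of rows, each a list of 7 numbers: the shift along the world's x, y, z in cm, then the turn, a rotation vector about the world's x, y, z in rad, then the gripper command: -1 is shut, 1 is fully open, values between are in proportion. A call has 1 to 8 rows; each row is the pose to reach, as a shift and turn from the pose commanded when the call began; what a row does not reach only later rows make up. A row lasts 1/10 s, in which the tool goes at most 50 mm and 8.59 degrees, less where a joint would pass 70% of its speed; a pose out of reach is approached as far as the arm can. A call with a gripper value outside its range is refused whole. The fingers move at their own pace and stop on an object; the grip force is fixed at half the most. Time passes only in rows, so rows that repeat a pose let the fingers close. It gives the time, the measured TCP pose, the force and the opening at its end, in the units of the state.
- robot.sense(): the state, without advancing time (a new reading comes with each control period).
- robot.read_camera(name): name is "side" or "top" or "wrist"; returns a dict with "color" (480x640x3 uint8, red, green, blue), "depth" (480x640 float32, m along the optical axis (not along the pixel's ray), 0 where there is no reading), "fx", "fy", "cx", "cy" (pixels), "extrinsics" (4x4, takes a point from world to camera coordinates). Camera axes: x right, y up, looking along -z (the intrinsics and any distortion apply to the point x, -y, -z); pixel columns grow to the right and rows downward; lengths in m; the calibration is good to about 2 mm. A picture is of the moment at which its call begins.
- robot.sign_off(): hands the job in, once; it reports no verdict.
The state is a dict: "t": time; "joints": joint angles; "dq": joint speeds; "tau": joint torques, N m; "position": TCP position; "orientation": TCP orientation; "wrist_force": force on the tool from outside, world axes, zero at the start; "torque": the same for the moment, N m; "width": finger opening in m.
Only numpy, scipy, OpenCV 4.12 (cv2) and the standard library are available. Lean on these libraries where they do the work, as an engineer would, in place of code of your own. Each camera call takes 0.05 s, during which the arm holds its last target.

TASK

Load the vacuum nest plate on the lab bench: first stand the valve lever upright, which vents the plate, and leave it upright while you seat every aluminium blank from the mat fully down in its own pocket of matching outline, discs in round pockets and squares in square ones. When all are seated, lean the lever over to 45 degrees towards the valve's brass hose barb and leave it there. Do not disturb the amber jar and the beaker.

Things in the scene. Friction and masses are not known exactly. Their poses are not given: they have to be found in the camera images.
- nest: Grey plastic nest plate with dark pocket floors, fixed to the bench, 252 (its x) x 200 (its y) x 20 mm. Origin: centre of its underside. Its top has six pockets 7 mm deep in two rows of three, checkered round and square: 78 mm apart along its x, 100 mm apart along its y. Round pockets are 64 mm across, square ones 58 mm, sides along the plate's x and y. Seated blanks stand 21 mm proud of the plate. There is the most room for fingers beside a blank along the plate's y.
- round_pocket0 (a point): Centre of the floor of a round pocket (64 mm across, 7 mm below the plate's top, which is at z = 20 mm). Axes as the plate's.
- round_pocket1 (a point): Centre of the floor of a round pocket (64 mm across, 7 mm below the plate's top, which is at z = 20 mm). Axes as the plate's.
- round_pocket2 (a point): Centre of the floor of a round pocket (64 mm across, 7 mm below the plate's top, which is at z = 20 mm). Axes as the plate's.
- square_pocket0 (a point): Centre of the floor of a square pocket (57 x 58 mm, 7 mm below the plate's top). Axes as the plate's.
- square_pocket1 (a point): Centre of the floor of a square pocket (57 x 58 mm, 7 mm below the plate's top). Axes as the plate's.
- square_pocket2 (a point): Centre of the floor of a square pocket (57 x 58 mm, 7 mm below the plate's top). Axes as the plate's.
- disc0: Round aluminium blank, 60 mm across, 28 mm thick, about 0.2 kg. Origin: centre of its underside; z along its axis. May be absent. Any disc may go in any round pocket; one blank to a pocket.
- disc1: Round aluminium blank, 60 mm across, 28 mm thick, about 0.2 kg. Origin: centre of its underside; z along its axis. May be absent. Any disc may go in any round pocket; one blank to a pocket.
- disc2: Round aluminium blank, 60 mm across, 28 mm thick, about 0.2 kg. Origin: centre of its underside; z along its axis. May be absent. Any disc may go in any round pocket; one blank to a pocket.
- square0: Square aluminium blank, 54 x 54 mm, 28 mm thick, about 0.21 kg, sides along its x and y. Origin: centre of its underside. May be absent. Any square may go in any square pocket.
- square1: Square aluminium blank, 54 x 54 mm, 28 mm thick, about 0.21 kg, sides along its x and y. Origin: centre of its underside. May be absent. Any square may go in any square pocket.
- square2: Square aluminium blank, 54 x 54 mm, 28 mm thick, about 0.21 kg, sides along its x and y. Origin: centre of its underside. May be absent. Any square may go in any square pocket.
- mat: Thin black rubber mat, 250 x 310 x 3 mm, fixed; the blanks start on it, their centres at least 80 mm apart, in two rows of three places, some of them empty. On the robot's left or right. Origin: centre of its underside.
- valve: Vacuum valve: grey block 100 (its x) x 90 x 45 mm on a 150 x 120 x 6 mm steel foot, fixed, on the side opposite to the mat. A round scale plate of 50 mm radius stands at its +y side, with long marks at upright and at 45 degrees. A brass hose barb points out of its +x face. Origin: centre of its underside.
- valve_hinge (a point): Point on the lever's hinge line, 60 mm above the bench. The hinge runs along the valve's y; axes as the valve's.
- lever (a joint): Angle of the valve lever, rad: 0 upright, positive leaning towards the valve's +x (the brass barb), range -1 to 1. It starts leaning away from the barb, has a stiff dry hinge (0.25 N m) and stays where it is left.
- lever_grip (a point): Centre of the lever's grip: a black barrel 22 mm thick and 36 mm long (along the hinge direction) across the end of a 10 mm rod, 110 mm from the hinge. Pinched by its two flat ends it can turn between the pads. Axes: z along the lever outwards, y along the barrel.
- amber_jar: Amber glass jar, 64 mm across, 90 mm tall, standing beside the valve, about 115 mm to one side of the lever. Leave alone. Origin: centre of its underside.
- beaker: Glass beaker, 64 mm across, 80 mm tall, standing on the valve's other side. Leave alone. Origin: centre of its underside.
Not all that is in view belongs to the job. What is shaped like the disc1 but brown is not meant.

How it is judged:
On the way, in this order (a step that is already met when the one before it is completed fails the run):
1. the lever stands upright (within 0.12 rad) (value of joint lever between -0.12 and 0.12 rad), for 0.3 s.
2. with the lever still upright (within 0.2 rad), every blank present lies fully down in a pocket of its own outline (value of joint lever between -0.2 and 0.2 rad and ((horizontal distance between disc0 and round_pocket0 below 0.004 m and z of disc0 in the frame of round_pocket0 between -0.003 and 0.003 m and angle between disc0's own z axis and vertical below 0.08 rad) or (horizontal distance between disc0 and round_pocket1 below 0.004 m and z of disc0 in the frame of round_pocket1 between -0.003 and 0.003 m and angle between disc0's own z axis and vertical below 0.08 rad) or (horizontal distance between disc0 and round_pocket2 below 0.004 m and z of disc0 in the frame of round_pocket2 between -0.003 and 0.003 m and angle between disc0's own z axis and vertical below 0.08 rad)) and ((horizontal distance between disc1 and round_pocket0 below 0.004 m and z of disc1 in the frame of round_pocket0 between -0.003 and 0.003 m and angle between disc1's own z axis and vertical below 0.08 rad) or (horizontal distance between disc1 and round_pocket1 below 0.004 m and z of disc1 in the frame of round_pocket1 between -0.003 and 0.003 m and angle between disc1's own z axis and vertical below 0.08 rad) or (horizontal distance between disc1 and round_pocket2 below 0.004 m and z of disc1 in the frame of round_pocket2 between -0.003 and 0.003 m and angle between disc1's own z axis and vertical below 0.08 rad)) and ((horizontal distance between disc2 and round_pocket0 below 0.004 m and z of disc2 in the frame of round_pocket0 between -0.003 and 0.003 m and angle between disc2's own z axis and vertical below 0.08 rad) or (horizontal distance between disc2 and round_pocket1 below 0.004 m and z of disc2 in the frame of round_pocket1 between -0.003 and 0.003 m and angle between disc2's own z axis and vertical below 0.08 rad) or (horizontal distance between disc2 and round_pocket2 below 0.004 m and z of disc2 in the frame of round_pocket2 between -0.003 and 0.003 m and angle between disc2's own z axis and vertical below 0.08 rad)) and ((horizontal distance between square0 and square_pocket0 below 0.004 m and z of square0 in the frame of square_pocket0 between -0.003 and 0.003 m and angle between square0's own z axis and vertical below 0.08 rad) or (horizontal distance between square0 and square_pocket1 below 0.004 m and z of square0 in the frame of square_pocket1 between -0.003 and 0.003 m and angle between square0's own z axis and vertical below 0.08 rad) or (horizontal distance between square0 and square_pocket2 below 0.004 m and z of square0 in the frame of square_pocket2 between -0.003 and 0.003 m and angle between square0's own z axis and vertical below 0.08 rad)) and ((horizontal distance between square1 and square_pocket0 below 0.004 m and z of square1 in the frame of square_pocket0 between -0.003 and 0.003 m and angle between square1's own z axis and vertical below 0.08 rad) or (horizontal distance between square1 and square_pocket1 below 0.004 m and z of square1 in the frame of square_pocket1 between -0.003 and 0.003 m and angle between square1's own z axis and vertical below 0.08 rad) or (horizontal distance between square1 and square_pocket2 below 0.004 m and z of square1 in the frame of square_pocket2 between -0.003 and 0.003 m and angle between square1's own z axis and vertical below 0.08 rad)) and ((horizontal distance between square2 and square_pocket0 below 0.004 m and z of square2 in the frame of square_pocket0 between -0.003 and 0.003 m and angle between square2's own z axis and vertical below 0.08 rad) or (horizontal distance between square2 and square_pocket1 below 0.004 m and z of square2 in the frame of square_pocket1 between -0.003 and 0.003 m and angle between square2's own z axis and vertical below 0.08 rad) or (horizontal distance between square2 and square_pocket2 below 0.004 m and z of square2 in the frame of square_pocket2 between -0.003 and 0.003 m and angle between square2's own z axis and vertical below 0.08 rad))), for 0.3 s.
3. the lever leans 45 degrees towards the brass barb (within 0.11 rad) (value of joint lever between 0.675 and 0.895 rad), for 0.3 s.
At the end, for the whole second after the job is handed in: The lever rests at 45 degrees (0.785 rad, within 0.11) towards the barb, and every blank present lies at rest, level within 0.08 rad, within 4 mm of the centre and 3 mm of the floor of a pocket of its own outline (all of step 3 and velocity of joint lever between -0.05 and 0.05 rad/s and ((horizontal distance between disc0 and round_pocket0 below 0.004 m and z of disc0 in the frame of round_pocket0 between -0.003 and 0.003 m and angle between disc0's own z axis and vertical below 0.08 rad) or (horizontal distance between disc0 and round_pocket1 below 0.004 m and z of disc0 in the frame of round_pocket1 between -0.003 and 0.003 m and angle between disc0's own z axis and vertical below 0.08 rad) or (horizontal distance between disc0 and round_pocket2 below 0.004 m and z of disc0 in the frame of round_pocket2 between -0.003 and 0.003 m and angle between disc0's own z axis and vertical below 0.08 rad)) and ((horizontal distance between disc1 and round_pocket0 below 0.004 m and z of disc1 in the frame of round_pocket0 between -0.003 and 0.003 m and angle between disc1's own z axis and vertical below 0.08 rad) or (horizontal distance between disc1 and round_pocket1 below 0.004 m and z of disc1 in the frame of round_pocket1 between -0.003 and 0.003 m and angle between disc1's own z axis and vertical below 0.08 rad) or (horizontal distance between disc1 and round_pocket2 below 0.004 m and z of disc1 in the frame of round_pocket2 between -0.003 and 0.003 m and angle between disc1's own z axis and vertical below 0.08 rad)) and ((horizontal distance between disc2 and round_pocket0 below 0.004 m and z of disc2 in the frame of round_pocket0 between -0.003 and 0.003 m and angle between disc2's own z axis and vertical below 0.08 rad) or (horizontal distance between disc2 and round_pocket1 below 0.004 m and z of disc2 in the frame of round_pocket1 between -0.003 and 0.003 m and angle between disc2's own z axis and vertical below 0.08 rad) or (horizontal distance between disc2 and round_pocket2 below 0.004 m and z of disc2 in the frame of round_pocket2 between -0.003 and 0.003 m and angle between disc2's own z axis and vertical below 0.08 rad)) and ((horizontal distance between square0 and square_pocket0 below 0.004 m and z of square0 in the frame of square_pocket0 between -0.003 and 0.003 m and angle between square0's own z axis and vertical below 0.08 rad) or (horizontal distance between square0 and square_pocket1 below 0.004 m and z of square0 in the frame of square_pocket1 between -0.003 and 0.003 m and angle between square0's own z axis and vertical below 0.08 rad) or (horizontal distance between square0 and square_pocket2 below 0.004 m and z of square0 in the frame of square_pocket2 between -0.003 and 0.003 m and angle between square0's own z axis and vertical below 0.08 rad)) and ((horizontal distance between square1 and square_pocket0 below 0.004 m and z of square1 in the frame of square_pocket0 between -0.003 and 0.003 m and angle between square1's own z axis and vertical below 0.08 rad) or (horizontal distance between square1 and square_pocket1 below 0.004 m and z of square1 in the frame of square_pocket1 between -0.003 and 0.003 m and angle between square1's own z axis and vertical below 0.08 rad) or (horizontal distance between square1 and square_pocket2 below 0.004 m and z of square1 in the frame of square_pocket2 between -0.003 and 0.003 m and angle between square1's own z axis and vertical below 0.08 rad)) and ((horizontal distance between square2 and square_pocket0 below 0.004 m and z of square2 in the frame of square_pocket0 between -0.003 and 0.003 m and angle between square2's own z axis and vertical below 0.08 rad) or (horizontal distance between square2 and square_pocket1 below 0.004 m and z of square2 in the frame of square_pocket1 between -0.003 and 0.003 m and angle between square2's own z axis and vertical below 0.08 rad) or (horizontal distance between square2 and square_pocket2 below 0.004 m and z of square2 in the frame of square_pocket2 between -0.003 and 0.003 m and angle between square2's own z axis and vertical below 0.08 rad)) and linear speed of each of disc0, disc1, disc2, square0, square1, square2 below 0.02 m/s); the robot touches nothing.
It fails at once if the jar or the beaker is shoved more than 30 mm or tipped (distance of any of amber_jar, beaker from where it was at the start of the episode above 0.03 m or angle between any of amber_jar, beaker's own z axis and vertical above 0.5 rad).
Of disc0, disc1, disc2, square0, square1, square2 only 4 to 6 are there at a start; the rules pass over those that are not, and their reading is None.
At some moment in a run one of disc0, disc1, disc2, square0, square1, square2 may be knocked a few centimetres aside while the robot is not near it.
Once in a run the grip may slacken for a moment while it holds something.
It also fails if it takes over 210 s, if anything falls off the work surface, if the arm or the gripper's body presses on something with over 40 N, if the wrist force passes 120 N, or if a joint passes its speed limit or range.

## Working session

There is one attempt and no reset: what is moved stays moved. The work goes in short steps, Python scripts to look and compute and a tool call to move; the robot and the scene stay as the last step left them, time stands still between calls to the robot, and variables do not carry over. Pictures are saved under pics/ and viewed, and the job is handed in when it is done.

Besides the shell and the picture viewer there is one more tool, called after "Call:" as name(argument=value, ...) on one line, values as JSON. apply_moves: Moves the arm, as the interface text tells. Its arguments: {"type":"object","properties":{"rows":{"type":"array"}},"required":["rows"]}

```bash
ls; mkdir -p pics; cat > h.py <<'E'
import numpy as np, cv2
from rig import robot
def cam(n): return robot.read_camera(n)
def save(c,name,crop=None,s=1):
    im=c['color'][:,:,::-1]
    if crop: 
        x0,y0,x1,y1=crop; im=im[y0:y1,x0:x1]
    if s!=1: im=cv2.resize(im,None,fx=s,fy=s,interpolation=cv2.INTER_CUBIC)
    cv2.imwrite('pics/'+name,im)
def pts(c):
    d=c['depth']; v,u=np.mgrid[0:480,0:640]
    X=(u-c['cx'])/c['fx']*d; Y=-(v-c['cy'])/c['fy']*d
    P=np.stack([X,Y,-d,np.ones_like(d)],-1)@np.linalg.inv(c['extrinsics']).T
    return P[...,:3]
def onplane(c,u,v,z):
    T=np.linalg.inv(c['extrinsics']); r=T[:3,:3]@np.array([(u-c['cx'])/c['fx'],-(v-c['cy'])/c['fy'],-1]); o=T[:3,3]
    return o+r*(z-o[2])/r[2]
def proj(c,p):
    q=c['extrinsics']@np.append(p,1); return np.array([c['cx']+c['fx']*q[0]/-q[2], c['cy']-c['fy']*q[1]/-q[2]])
E
python3 - <<'E'
from h import *
np.set_printoptions(precision=4,suppress=True)
s=robot.sense(); print(s)
for n in ['side','top','wrist']:
    c=cam(n); save(c,n+'0.png'); print(n,c['fx'],c['fy'],c['cx'],c['cy'],[k for k in c]); print(np.linalg.inv(c['extrinsics']))
E
```

```text
pics
{'t': 0.0, 'joints': array([-1.1929,  0.4694, -0.0486,  1.5337,  0.0241,  1.141 , -0.0823]), 'dq': array([-0.0008,  0.0017,  0.0013, -0.0003, -0.0001,  0.001 ,  0.0004]), 'tau': array([  0.0004, -50.7975,  -0.081 , -23.6159,  -0.0614,   0.0381,
         0.0002]), 'position': array([0.2668, 0.6194, 0.2215]), 'orientation': array([-0.5903,  0.5911,  0.3882, -0.3893]), 'wrist_force': array([ 0.1712, -0.4425, -0.7742]), 'torque': array([ 0.029 , -0.0293, -0.0202]), 'width': 0.08700674538291665}
side 579.4645135033849 579.4645135033849 321.115837399463 241.9060298930596 ['color', 'depth', 'fx', 'fy', 'cx', 'cy', 'extrinsics']
[[ 0.8905  0.2684 -0.3675  0.0583]
 [-0.455   0.5085 -0.7311 -0.8709]
 [-0.0093  0.8182  0.5749  0.8285]
 [ 0.      0.      0.      1.    ]]
top 437.54590065310157 437.54590065310157 324.153974514484 242.81903654122232 ['color', 'depth', 'fx', 'fy', 'cx', 'cy', 'extrinsics']
[[ 0.0028  0.994  -0.1096  0.3871]
 [-0.9997  0.0055  0.0247  0.0057]
 [ 0.0252  0.1095  0.9937  1.1769]
 [ 0.      0.      0.      1.    ]]
wrist 399.5260089079203 399.5260089079203 324.8277523372685 240.9247599862153 ['color', 'depth', 'fx', 'fy', 'cx', 'cy', 'extrinsics']
[[ 0.3955 -0.8751 -0.2789  0.1892]
 [ 0.9185  0.3759  0.123   0.6541]
 [-0.0028 -0.3048  0.9524  0.383 ]
 [ 0.      0.      0.      1.    ]]
```

View pics/top0.png

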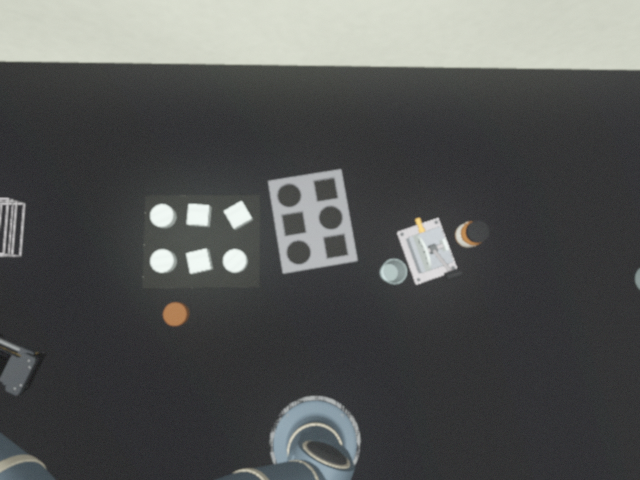

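View pics/side0.png

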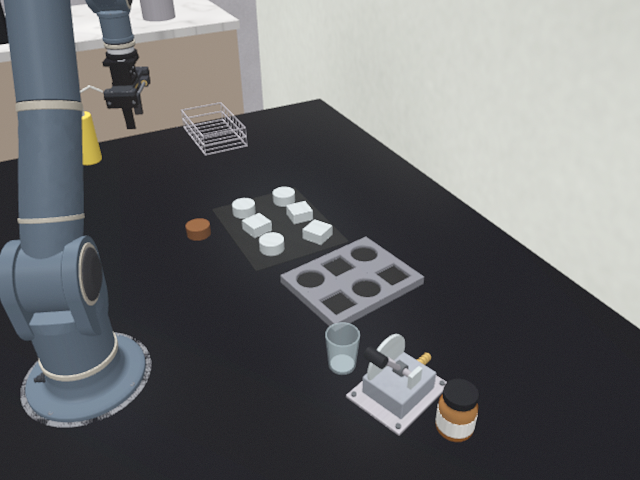

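View pics/wrist0.png

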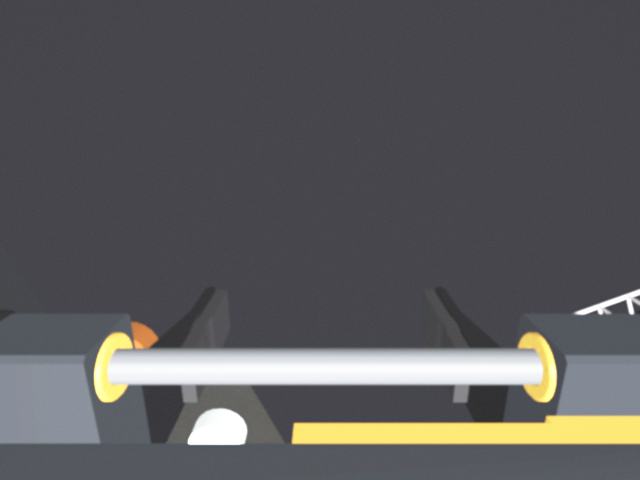

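The top view shows all six blanks on the mat (robot's left): discs at (162,215), (162,261) and (235,261), squares at (199,215), (238,215) and (200,261). The brown decoy is at (175,314), the nest at about (313,220) and the valve at about (428,250), with the lever leaning back towards the robot. The beaker is at (393,271) and the jar at (470,234).

```bash
python3 - <<'E'
from h import *
c=cam('top'); save(c,'top_nest.png',(255,160,365,280),5); save(c,'top_valve.png',(370,200,500,295),6); save(c,'top_mat.png',(135,185,270,295),5.5)
d=cam('side'); save(d,'side_valve.png',(310,310,490,450),4.4)
import pickle; pickle.dump((c,d),open('c0.pkl','wb'))
P=pts(c)
print('bench', P[330:350,380:420,2].mean(), P[230:250,280:285,2].mean(), P[250:255,215:220,2].mean(), P[212:218,195:202,2].mean())
E
```

```text
bench 0.00397500135662709 0.020677126220889533 0.003006608044888477 0.031562478234470524
```

View pics/top_nest.png

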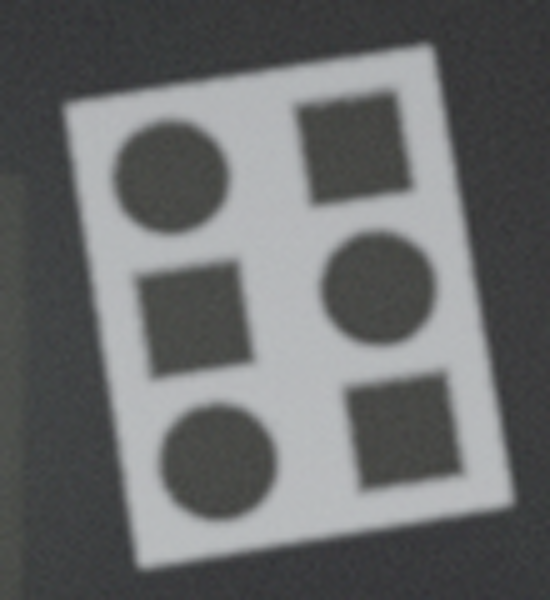

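View pics/top_valve.png

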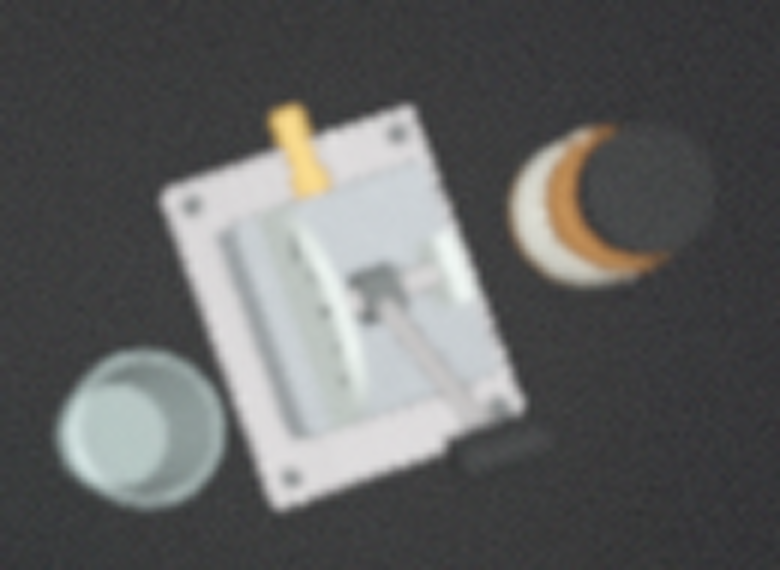

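View pics/side_valve.png

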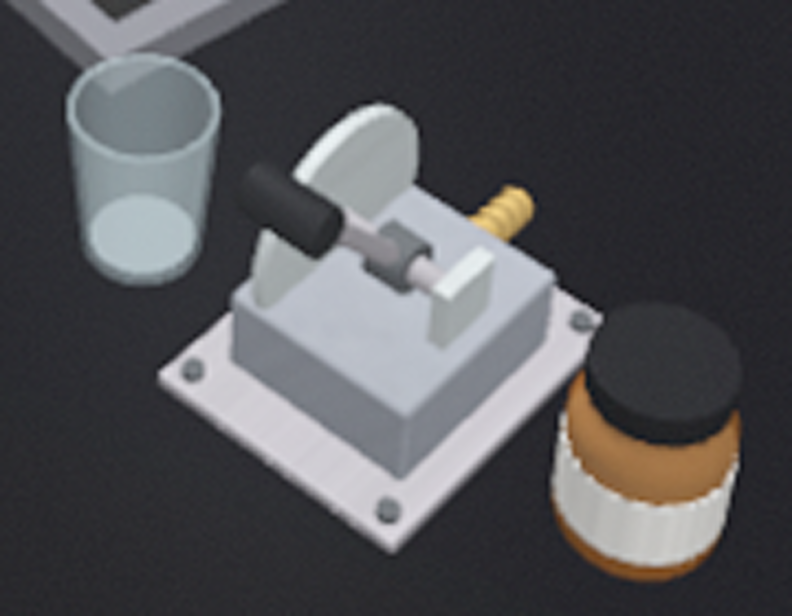

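View pics/top_mat.png

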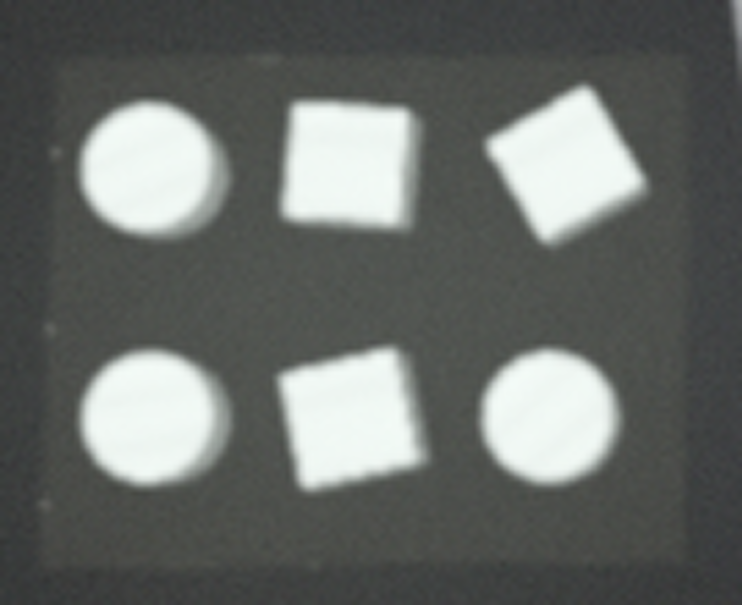

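```bash
cat > meas.py <<'E'
from h import *
import json
def poly_on(c,cnt,z): 
    return np.array([onplane(c,u,v,z)[:2] for u,v in cnt.reshape(-1,2)])
def up(c,crop,s=6):
    x0,y0,x1,y1=crop
    g=cv2.cvtColor(c['color'],cv2.COLOR_RGB2GRAY)[y0:y1,x0:x1]
    return cv2.resize(cv2.GaussianBlur(g,(3,3),0),None,fx=s,fy=s,interpolation=cv2.INTER_CUBIC)
def nest(c,crop,s=6,lo=None):
    g=up(c,crop,s); t,b=cv2.threshold(g,0,255,cv2.THRESH_BINARY+cv2.THRESH_OTSU)
    if lo: b=((g>lo)*255).astype(np.uint8)
    cs,h=cv2.findContours(b,cv2.RETR_CCOMP,cv2.CHAIN_APPROX_NONE)
    out=[]
    for k,(q,hh) in enumerate(zip(cs,h[0])):
        a=cv2.contourArea(q)
        if hh[3]>=0 and a>1500*(s/6)**2:
            q=(q.reshape(-1,2)+0.5)/s-0.5+np.array(crop[:2])
            w=poly_on(c,q,0.020)
            w32=(w*1000).astype(np.float32)
            m=cv2.moments(w32); cx,cy=m['m10']/m['m00'],m['m01']/m['m00']
            out.append((cx,cy,m['m00'],cv2.minAreaRect(w32)))
    return t,out
def fitnest(out):
    # model grid fit
    P=np.array([[o[0],o[1]] for o in out]); c0=P.mean(0)
    G=np.array([[i*78,j*100] for i in(-1,0,1) for j in(-.5,.5)])
    from scipy.optimize import least_squares
    from scipy.spatial import cKDTree
    def f(p):
        ca,sa=np.cos(p[2]),np.sin(p[2]); W=G@np.array([[ca,sa],[-sa,ca]])+p[:2]
        d,i=cKDTree(W).query(P); return (P-W[i]).ravel()
    r=least_squares(f,[c0[0],c0[1],0.15]); return r.x,r.fun.reshape(-1,2)
def blanks(c,crop,thr,s=6,ztop=0.031):
    g=up(c,crop,s); b=((g>thr)*255).astype(np.uint8)
    cs,_=cv2.findContours(b,cv2.RETR_EXTERNAL,cv2.CHAIN_APPROX_NONE); out=[]
    for q in cs:
        if cv2.contourArea(q)<3000: continue
        q=(q.reshape(-1,2)+0.5)/s-0.5+np.array(crop[:2])
        w=(poly_on(c,q,ztop)*1000).astype(np.float32); m=cv2.moments(w)
        r=cv2.minAreaRect(w)
        out.append((m['m10']/m['m00'],m['m01']/m['m00'],m['m00'],r))
    return out
E
python3 - <<'E'
from meas import *
import pickle
np.set_printoptions(precision=4,suppress=True)
c,d=pickle.load(open('c0.pkl','rb'))
for cc,crop in((c,(258,160,368,285)),(d,(270,228,435,338))):
    t,o=nest(cc,crop); print(t)
    for x in o: print(x)
    print(fitnest(o))
for thr in (150,190,210): 
    print(thr)
    for x in blanks(c,(138,190,265,290),thr): print(x)
from scipy.spatial.transform import Rotation as R
s=robot.sense(); w,x,y,z=s['orientation']; print(R.from_quat([x,y,z,w]).as_matrix())
E
```

```text
119.0
(489.8510296357684, 45.64963573043913, 2911.0078519159288, ((489.8760986328125, 45.50746154785156), (60.75575637817383, 60.91316604614258), 0.32600584626197815))
(506.9542692482365, -52.61490997104902, 2981.713567831117, ((506.9061584472656, -52.632789611816406), (55.837425231933594, 55.44089126586914), 10.008586883544922))
(566.561459298387, 59.00018991693874, 2977.335042593302, ((566.6138305664062, 59.03346252441406), (56.06802749633789, 54.953346252441406), 9.908486366271973))
(583.7702291881379, -39.242634120616984, 2914.9039306805644, ((583.85888671875, -39.378265380859375), (60.886146545410156, 60.8828125), 44.986053466796875))
(643.4378254474742, 72.47809023082053, 2922.774973497377, ((643.431396484375, 72.50515747070312), (60.89130401611328, 61.01906204223633), 22.79976463317871))
(660.4435231920969, -25.880959224537875, 3018.2191929072033, ((660.4536743164062, -25.812175750732422), (56.41557693481445, 55.78923797607422), 9.795475006103516))
(array([575.1697,   9.8982,   0.1725]), array([[ 0.1076, -0.1143],
       [ 0.0418,  0.1363],
       [-0.0237, -0.1556],
       [ 
[... 3544 characters left out ...]
05.51520703354873, 2678.7122914521024, ((465.1193542480469, 305.57275390625), (53.0233154296875, 53.127227783203125), 13.681323051452637))
(584.5426061081479, 405.3289990431224, 2564.3337769377977, ((584.40673828125, 405.2330017089844), (57.84492874145508, 56.749488830566406), 46.97780227661133))
(587.3165364583124, 310.9537174365766, 2684.582201837562, ((587.413330078125, 310.98394775390625), (53.13530349731445, 53.372920989990234), 86.71553039550781))
(588.1730514642871, 206.7336105386576, 2675.913549847901, ((588.0928955078125, 206.77081298828125), (53.449363708496094, 52.53227615356445), 31.01397705078125))
[[ 0.3957 -0.0003 -0.9184]
 [ 0.9184 -0.0008  0.3957]
 [-0.0008 -1.     -0.    ]]
```

```bash
python3 - <<'E'
from meas import *
import pickle
np.set_printoptions(precision=4,suppress=True)
c,d=pickle.load(open('c0.pkl','rb'))
T=lambda u,v:((u+.5)/6-.5+370,(v+.5)/6-.5+200)
S=lambda u,v:((u+.5)/4.4-.5+310,(v+.5)/4.4-.5+310)
F=[onplane(c,*T(*p),0.006) for p in[(162,190),(412,105),(525,408),(280,510)]]
print(np.array(F)); print('centre',np.mean(F,0)); 
vx=(F[0]+F[1]-F[2]-F[3]); print('yaw x',np.arctan2(vx[1],vx[0])); vy=F[0]+F[3]-F[1]-F[2]; print('yaw y',np.arctan2(-vy[0],vy[1]),np.linalg.norm(vx)/2,np.linalg.norm(vy)/2)
F2=[onplane(d,*S(*p),0.006) for p in[(393,550),(160,377),(603,318)]]; print('side',np.array(F2))
def ray(c,u,v):
    M=np.linalg.inv(c['extrinsics']); r=M[:3,:3]@np.array([(u-c['cx'])/c['fx'],-(v-c['cy'])/c['fy'],-1]); return M[:3,3],r/np.linalg.norm(r)
def tri(p,q):
    o1,r1=ray(c,*T(*p)); o2,r2=ray(d,*S(*q))
    s=np.linalg.lstsq(np.array([r1,-r2]).T,o2-o1,rcond=None)[0]; a,b=o1+s[0]*r1,o2+s[1]*r2; return (a+b)/2,np.linalg.norm(a-b)
print('grip',tri((500,448),(292,210))); print('hub',tri((383,290),(397,258)))
for n,(u,v) in dict(beaker_base=(120,430),beaker_top=(142,428)).items(): print(n,onplane(c,*T(u,v),0.0 if 'base' in n else .08))
print('jar lid',onplane(c,*T(648,190),0.09))
E
```

```text
[[ 0.5489 -0.2199  0.006 ]
 [ 0.5886 -0.3347  0.006 ]
 [ 0.451  -0.3822  0.006 ]
 [ 0.405  -0.2706  0.006 ]]
centre [ 0.4984 -0.3018  0.006 ]
yaw x 0.335931536481691
yaw y 0.3618007158874389 0.14905072528338617 0.12108381153235798
side [[ 0.4441 -0.3852  0.006 ]
 [ 0.406  -0.2716  0.006 ]
 [ 0.5846 -0.3297  0.006 ]]
grip (array([ 0.4278, -0.3265,  0.143 ]), np.float64(0.0003506500152367263))
hub (array([ 0.4971, -0.3033,  0.0611]), np.float64(0.002930779902381703))
beaker_base [ 0.4407 -0.2004  0.    ]
beaker_top [ 0.4379 -0.1956  0.08  ]
jar lid [ 0.5385 -0.4095  0.09  ]
```

Call:
apply_moves(rows=[[2.1,-4.3,0,0,0,-0.11,-1],[4.2,-8.7,0,0,0,-0.22,-1],[6.3,-13,0,0,0,-0.33,-1],[8.4,-17.3,0,0,0,-0.44,-1],[10.5,-21.6,0,0,0,-0.55,-1],[12.6,-26,0,0,0,-0.66,-1],[14.7,-30.3,0,0,0,-0.77,-1],[16.8,-34.6,0,0,0,-0.88,-1]])

```text
t: 1.05
position: [0.4356, 0.2721, 0.2228]
orientation: [0.7, -0.7, -0.099, 0.098]
wrist_force: [1.1, 0.6, 0.4]
width: 0.0307
```

Call:
apply_moves(rows=[[2.1,-4.3,0,0,0,-0.11,-1],[4.2,-8.7,0,0,0,-0.22,-1],[6.3,-13,0,0,0,-0.33,-1],[8.4,-17.3,0,0,0,-0.44,-1],[7.1,-21.7,0,0,0,-0.55,-1],[5.7,-26.1,0,0,0,-0.66,-1],[4.4,-30.6,0,0,0,-0.77,-1],[3.0,-35,0,0,0,-0.88,-1]])

```text
t: 1.85
position: [0.4643, -0.0778, 0.2227]
orientation: [0.676, -0.675, 0.209, -0.209]
wrist_force: [0.6, -1.4, 1.2]
width: 0.0004
```

Call:
apply_moves(rows=[[-1.3,-4.4,0,0,0,-0.11,-1],[-2.6,-8.8,0,0,0,-0.22,-1],[-3.9,-13.2,0,0,0,-0.33,-1],[-5.2,-17.6,0,0,0,-0.44,-1],[-6.5,-22,0,0,0,-0.55,-1],[-7.8,-26.4,-2,0,0,-0.635,-1],[-7.8,-26.4,-6,0,0,-0.635,-1],[-7.8,-26.4,-9.7,0,0,-0.635,-1]])

```text
t: 2.65
position: [0.3865, -0.3419, 0.1248]
orientation: [-0.577, 0.577, -0.409, 0.41]
wrist_force: [0.9, 1.2, -0.5]
width: 0.0005
```

```bash
python3 - <<'E'
from h import *
c=cam('top'); save(c,'v1t.png',(350,190,500,310),5); d=cam('side'); save(d,'v1s.png',(290,270,490,430),4); print(robot.sense()['position'])
E
```

```text
[ 0.38416889 -0.33775575  0.12173206]
```

View pics/v1t.png

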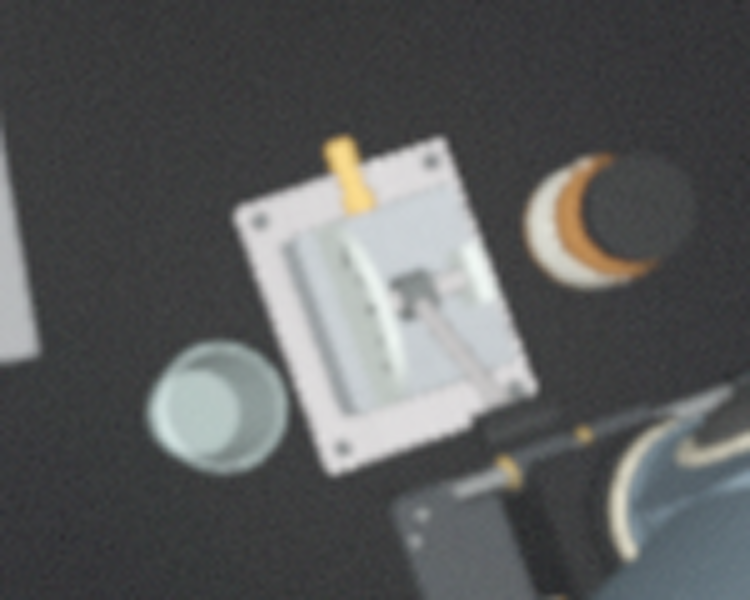

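View pics/v1s.png

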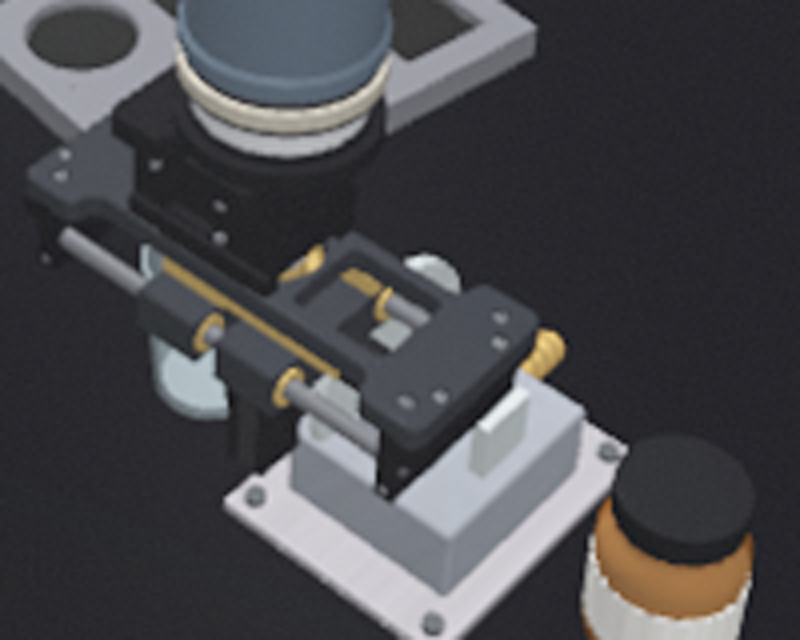

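Call:
apply_moves(rows=[[1.9,0.7,0,0,0,0,-1],[3.3,1.2,0,0,0,0,-1],[4.7,1.7,0,0,0,0,-1],[6.1,2.2,0,0,0,0,-1],[7.3,2.6,0,0,0,0,-1],[8.5,3.0,0,0,0,0,-1],[9.0,3.2,0,0,0,0,-1],[9.0,3.2,0,0,0,0,-1]])

```text
t: 3.55
position: [0.4789, -0.307, 0.1258]
orientation: [0.578, -0.577, 0.407, -0.408]
wrist_force: [0.3, 0.6, 0.5]
width: 0.0001
```

```bash
python3 - <<'E'
from h import *
c=cam('top'); save(c,'v2t.png',(350,190,500,310),5); d=cam('side'); save(d,'v2s.png',(290,270,490,430),4); 
for i in range(3): print(robot.sense()['position'],robot.sense()['wrist_force']); cam('top')
E
```

```text
[ 0.47750125 -0.30731156  0.12544193] [-0.11883101 -0.19767862 -0.39654354]
[ 0.47710477 -0.30753916  0.12542013] [-0.62534907  0.32088199 -0.3389507 ]
[ 0.47690625 -0.30771146  0.12539732] [0.25422067 0.09070821 0.1857845 ]
```

View pics/v2t.png

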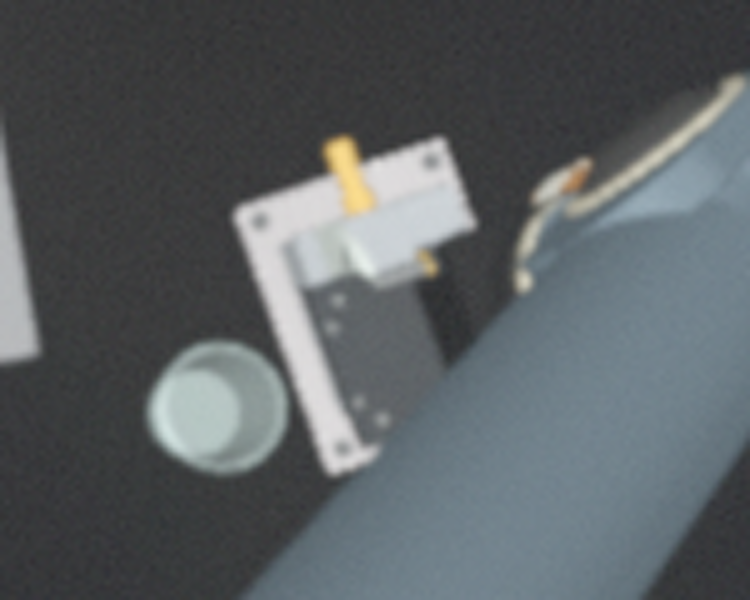

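View pics/v2s.png

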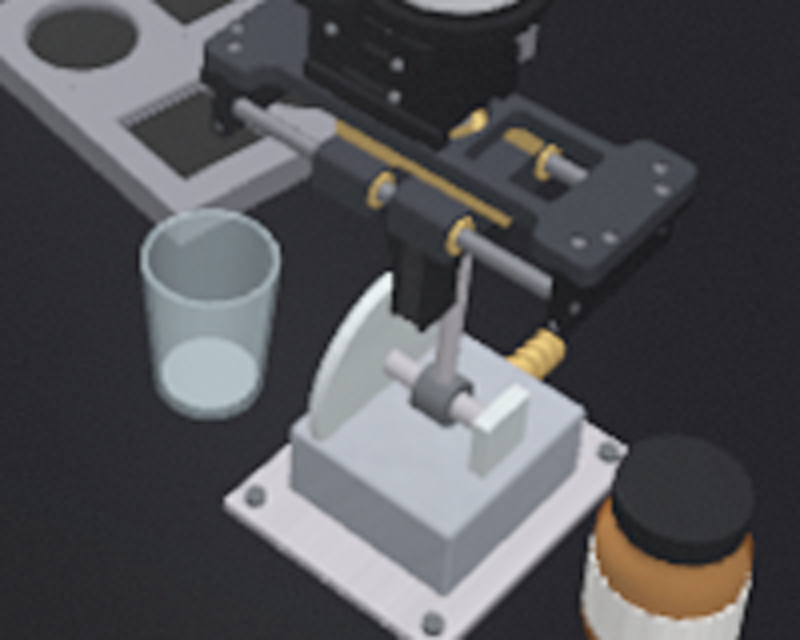

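Call:
apply_moves(rows=[[-3.8,-1.3,0,0,0,0,-1],[-7.5,-2.7,0,0,0,0,-1],[-9.0,-6.2,4,0,0,0,-1],[-9.0,-6.2,8,0,0,0,-1]])

```text
t: 4.2
position: [0.3821, -0.3725, 0.2054]
orientation: [-0.575, 0.576, -0.412, 0.409]
wrist_force: [2.2, -0.8, 0.3]
width: 0.0002
```

```bash
python3 - <<'E'
from h import *
c=cam('top'); save(c,'v3t.png',(350,190,500,310),5); d=cam('side'); save(d,'v3s.png',(290,270,490,430),4); 
E
```

```text
(no output)
```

View pics/v3t.png

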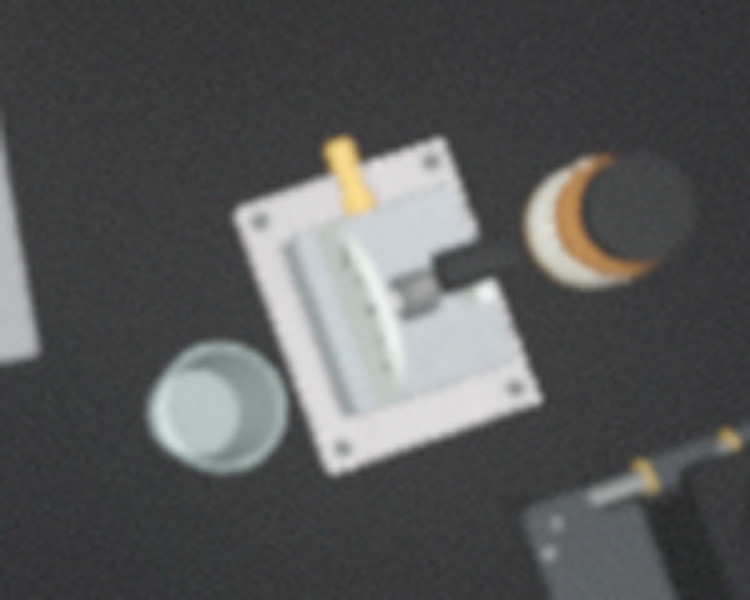

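View pics/v3s.png

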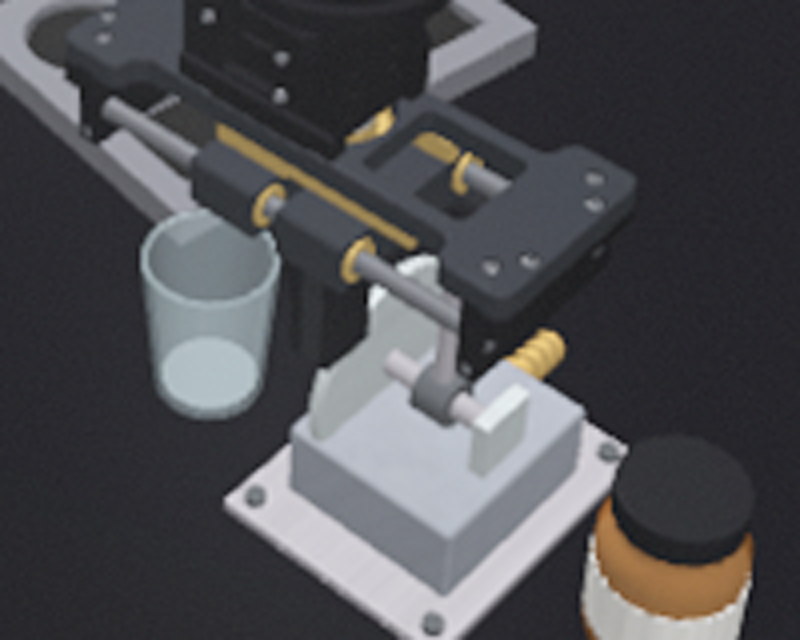

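```bash
python3 - <<'E'
from h import *
c=cam('top')
h=np.array([.498,-.303]); vx=np.array([.943,.334])
for u,v in[(477,264),(480,262)]:
  p=onplane(c,u/5+350,v/5+190,.172)[:2]; print(p,(p-h)@vx,(p-h)@np.array([-.334,.943]))
E
```

```text
[ 0.4995053  -0.30160973] 0.0018838448417447696 0.0008082559425259317
[ 0.50045006 -0.3030428 ] 0.002296109924353904 -0.0008586804897361009
```

Call:
apply_moves(rows=[[1.4,4.0,0,0,0,0,-1],[2.8,8,0,0,0,0,1],[4.2,12,0,0,0,0,1],[5.6,16,0,0,0,0,1],[7,20,0,0,0,-0.05,1],[8.4,24,0,0,0,-0.1,1],[9.8,28,0,0,0,-0.15,1],[11.4,32.2,0,0,0,-0.168,1]])

```text
t: 5.15
position: [0.5003, -0.0458, 0.2045]
orientation: [-0.541, 0.541, -0.456, 0.455]
wrist_force: [1.1, -0.1, -0.4]
width: 0.0483
```

Call:
apply_moves(rows=[[-0.5,4.5,0,0,0,0,1],[-1,9,0,0,0,0,1],[-1.7,13.5,-1,0,0,0,1],[-2.3,18,-3,0,0,0,1],[-3,22.5,-5,0,0,0,1],[-3.4,26.2,-8,0,0,0,1],[-3.4,26.2,-10.5,0,0,0,1],[-3.4,26.2,-10.5,0,0,0,1]])

```text
t: 5.95
position: [0.463, 0.2141, 0.0966]
orientation: [-0.539, 0.545, -0.455, 0.453]
wrist_force: [-0.7, -0.2, -0.0]
width: 0.0867
```

```bash
cat >> h.py <<'E'
from scipy.spatial.transform import Rotation as R
def st():
    s=robot.sense(); w,x,y,z=s['orientation']; M=R.from_quat([x,y,z,w]).as_matrix()
    print('t',round(s['t'],2),'pos',np.round(s['position']*1000,1),'yaw',round(np.degrees(np.arctan2(M[1,0],M[0,0])),2),'tilt(y col)',np.round(M[:,1],4),'F',np.round(s['wrist_force'],1),'w',round(s['width']*1000,1),'j',np.round(s['joints'],2))
    return s,M
E
python3 - <<'E'
from meas import *
w=cam('wrist'); save(w,'w4.png'); st(); c=cam('top'); save(c,'t4.png'); st()
for x in blanks(c,(138,190,265,290),190): print(np.round(x[:3],1),np.round(x[3][2],1))
E
```

```text
t 6.0 pos [465.  213.3  98.6] yaw -80.12 tilt(y col) [-0.0045 -0.0035 -1.    ] F [0.7 0.1 0.9] w 86.9 j [-0.98  0.4   0.59  2.06 -0.32  0.77 -1.59]
t 6.05 pos [466.5 213.  100.1] yaw -80.21 tilt(y col) [-0.0016 -0.0017 -1.    ] F [-0.1  0.   1.1] w 86.8 j [-0.98  0.4   0.59  2.06 -0.32  0.77 -1.59]
[ 462.4  415.4 1022.9] 10.5
[479.8 207.3 850.2] 1.5
[ 584.5  405.1 2793.3] 0.4
[ 591.5  312.6 2432.6] 87.9
[ 588.   206.7 2930.6] 31.1
```

View pics/w4.png

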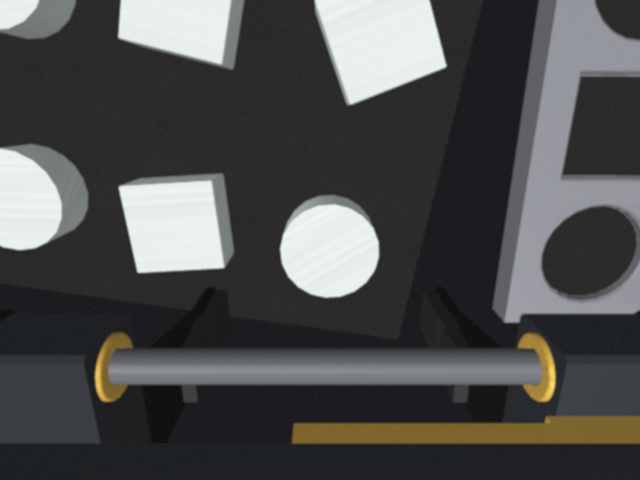

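View pics/t4.png

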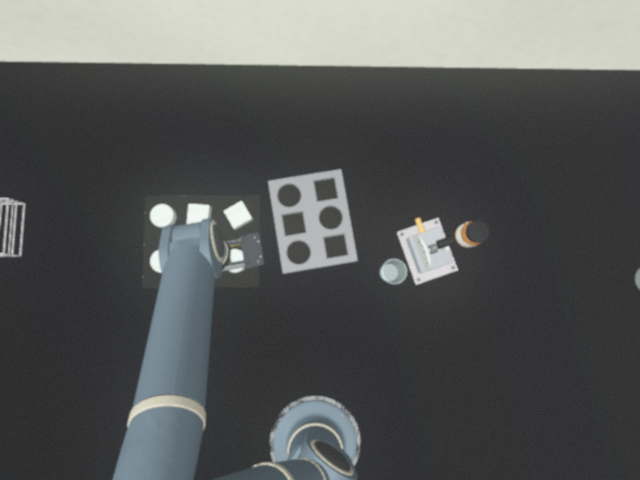

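```bash
python3 - <<'E'
from meas import *
w=cam('wrist'); st()
for x in blanks(w,(100,0,460,300),150,s=2): print(np.round(x[:3],1),np.round(x[3][2],1),np.round(x[3][1],1))
t,o=nest(w,(520,60,640,322),s=2); 
for x in o: print(t,x)
E
```

```text
t 6.1 pos [467.4 213.  101. ] yaw -80.26 tilt(y col) [ 4.e-04 -3.e-04 -1.e+00] F [ 0.6 -0.3  0.3] w 86.8 j [-0.98  0.4   0.59  2.06 -0.32  0.77 -1.59]
[ 467.5  213.1 2813.7] 6.4 [59.7 59.5]
[ 466.3  306.  2891.6] 13.4 [54.3 54.1]
[ 584.8  207.9 2549.6] 30.5 [53.9 54.4]
[ 575.7  310.  1570.2] 86.6 [53.9 35.7]
94.0 (490.61990732969025, 48.84934205139518, 2996.442759690224, ((490.7367858886719, 49.27318572998047), (59.92018508911133, 62.84568786621094), 76.20906066894531))
```

Call:
apply_moves(rows=[[0,0,-4,0,0,0,1],[0,0,-7,0,0,0,1],[0,0,-8.7,0,0,0,1],[0,0,-8.7,0,0,0,1],[0,0,-8.7,0,0,0,-1],[0,0,-8.7,0,0,0,-1],[0,0,-8.7,0,0,0,-1],[0,0,-8.7,0,0,0,-1]])

```text
t: 6.9
position: [0.4676, 0.2141, 0.0145]
orientation: [0.542, -0.541, 0.455, -0.455]
wrist_force: [0.8, -2.4, 1.7]
width: 0.0628
```

```bash
python3 - <<'E'
from meas import *
st(); w=cam('wrist'); save(w,'w5.png'); st()
E
```

```text
t 6.9 pos [467.6 214.1  14.5] yaw -80.15 tilt(y col) [ 1.7e-03  8.0e-04 -1.0e+00] F [ 0.8 -2.4  1.7] w 62.8 j [-0.89  0.54  0.49  2.11 -0.45  0.59 -1.48]
t 6.95 pos [467.7 213.7  14.4] yaw -80.16 tilt(y col) [ 1.6e-03  2.0e-04 -1.0e+00] F [-0.3 -0.5  5.5] w 59.2 j [-0.89  0.54  0.49  2.11 -0.45  0.59 -1.48]
```

View pics/w5.png

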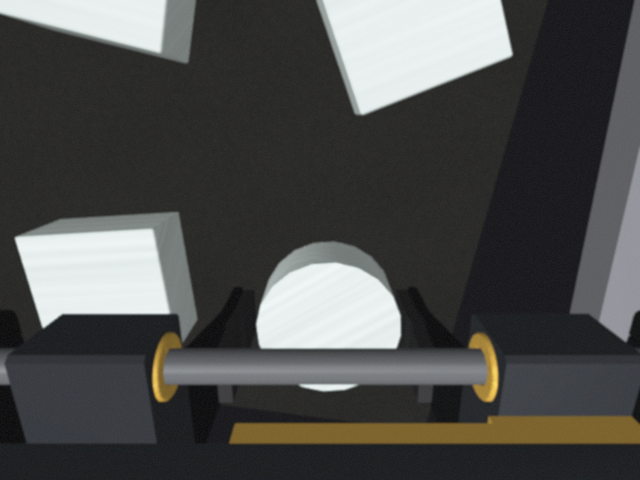

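Call:
apply_moves(rows=[[0,0,0,0,0,0,-1],[0,0,2,0,0,0,-1],[0,0,6,0,0,0,-1],[0.5,-4,10,0,0,0,-1],[1.2,-8.3,14,0,0,0,-1],[1.8,-12.5,16,0,0,0,-1],[2.3,-16.6,16,0,0,0,-1],[2.3,-16.6,16,0,0,0,-1]])

```text
t: 7.75
position: [0.4907, 0.0407, 0.1752]
orientation: [0.539, -0.538, 0.457, -0.459]
wrist_force: [0.1, 0.1, -2.4]
width: 0.059
```

```bash
python3 - <<'E'
from meas import *
for i in range(3): cam('top')
st(); w=cam('wrist'); save(w,'w6.png'); st()
E
```

```text
t 7.9 pos [489.4  48.2 173.2] yaw -80.2 tilt(y col) [-1.2e-03  6.0e-04 -1.0e+00] F [ 0.7 -0.  -2.1] w 59.4 j [-0.78  0.26  0.71  2.04 -0.22  0.91 -1.35]
t 7.95 pos [489.3  49.1 172.9] yaw -80.08 tilt(y col) [-1.5e-03  3.0e-04 -1.0e+00] F [-0.3  0.2 -2.3] w 59.4 j [-0.78  0.26  0.71  2.04 -0.22  0.91 -1.35]
```

View pics/w6.png

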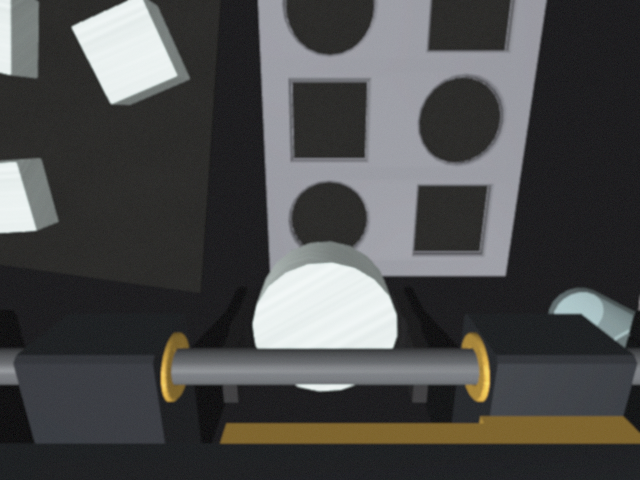

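```bash
python3 - <<'E'
from meas import *
for i in range(4): cam('top')
s,M=st(); w=cam('wrist')
g=cv2.cvtColor(w['color'],cv2.COLOR_RGB2GRAY); print(g[120,262:300].tolist()); print(g[230:260,450].tolist())
for lo in (80,100,115,130):
    t,o=nest(w,(262,40,530,262),s=3,lo=lo); 
    for x in o: print(lo,np.round(x[:3],1),np.round(x[3][1],1),np.round(x[3][2],1))
    if len(o)>2: 
        p,r=fitnest(o); print(p,np.abs(r).max())
st()
c=cam('top'); 
E
```

```text
t 8.15 pos [489.6  49.3 173. ] yaw -80.01 tilt(y col) [-1.1e-03 -4.0e-04 -1.0e+00] F [-0.4 -0.  -1.8] w 59.6 j [-0.78  0.26  0.71  2.04 -0.22  0.91 -1.35]
[32, 44, 90, 132, 154, 159, 157, 158, 157, 157, 157, 158, 159, 157, 158, 158, 157, 157, 158, 158, 158, 157, 155, 158, 157, 157, 158, 153, 138, 118, 107, 109, 95, 61, 45, 42, 42, 42]
[43, 42, 41, 42, 43, 46, 42, 45, 46, 44, 45, 43, 42, 44, 45, 44, 43, 43, 43, 44, 46, 71, 102, 105, 99, 110, 130, 144, 156, 160]
80 [ 508.4  -50.1 2977.3] [55.1 55. ] 10.0
80 [ 494.6   46.8 2579.4] [52.3 61.4] 7.0
80 [ 566.8   59.4 2973.2] [54.9 55.3] 10.0
80 [ 583.6  -37.4 2930. ] [61.4 60.9] 10.0
[5.38356201e+02 4.66813611e+00 1.56055042e-01] 37.7740779393464
100 [ 507.7  -50.4 3186.8] [57.7 56.8] 10.0
100 [ 494.4   47.  2712.7] [53.7 63. ] 6.8
100 [ 566.8   59.5 3118.5] [56.4 56.8] 10.0
100 [ 583.8  -37.8 3093.5] [62.9 62.7] 10.0
[5.38185550e+02 4.54337911e+00 1.54134879e-01] 38.12855768034467
115 [ 507.3  -51.3 3416.5] [59.2 58.5] 9.9
115 [ 494.2   47.  2823.3] [54.9 64.3] 6.5
115 [ 566.8   60.  3322.5] [58.5 58.2] 9.8
115 [ 583.8  -38.1 3223.4] [64.4 63.8] 17.8
[5.38037821e+02 4.40945018e+00 1.52290935e-01] 38.299508774675985
130 [ 507.2  -51.5 3574.5] [60.3 59.9] 10.0
130 [ 566.8   59.9 3556.5] [60.3 59.9] 9.7
130 [ 583.8  -38.3 3356.3] [65.9 65. ] 15.8
[5.75417331e+02 1.08795796e+01 1.71287302e-01] 0.2052898323231318
t 8.2 pos [489.8  49.  173.2] yaw -80.03 tilt(y col) [-8.e-04 -4.e-04 -1.e+00] F [-0.1  0.3 -2.7] w 59.5 j [-0.78  0.26  0.71  2.04 -0.22  0.91 -1.35]
```

```bash
python3 - <<'E'
from meas import *
s,M=st(); w=cam('wrist'); p=s['position']
g=cv2.cvtColor(w['color'],cv2.COLOR_RGB2GRAY); b=(g>205).astype(np.uint8)*255; cv2.imwrite('pics/b.png',b[230:420,220:430])
save(w,'w6c.png',(220,230,430,420),3.5)
cs,_=cv2.findContours(b[255:347,225:425],cv2.RETR_EXTERNAL,cv2.CHAIN_APPROX_NONE); q=max(cs,key=cv2.contourArea).reshape(-1,2)+[225,255]
q=q[q[:,1]<344]
W=np.array([onplane(w,u,v,p[2]+.0166)[:2] for u,v in q])*1000
from scipy.optimize import least_squares
f=least_squares(lambda x:np.hypot(*(W-x[:2]).T)-x[2],[*p[:2]*1000,30],loss='soft_l1'); print(f.x, np.abs(f.fun).mean())
d=f.x[:2]-p[:2]*1000; print('offset jaw',d@M[:2,0],'perp',d@M[:2,2], M[:2,2])
E
```

```text
t 8.25 pos [489.8  48.8 173.2] yaw -80.06 tilt(y col) [-6.e-04 -3.e-04 -1.e+00] F [-0.2 -0.3 -2.9] w 59.4 j [-0.78  0.26  0.71  2.04 -0.22  0.91 -1.35]
[489.13756795  49.8739204   29.01267316] 0.13416413765044727
offset jaw -1.1557499221296712 perp -0.4927934225463634 [0.98498694 0.17262753]
```

View pics/w6c.png

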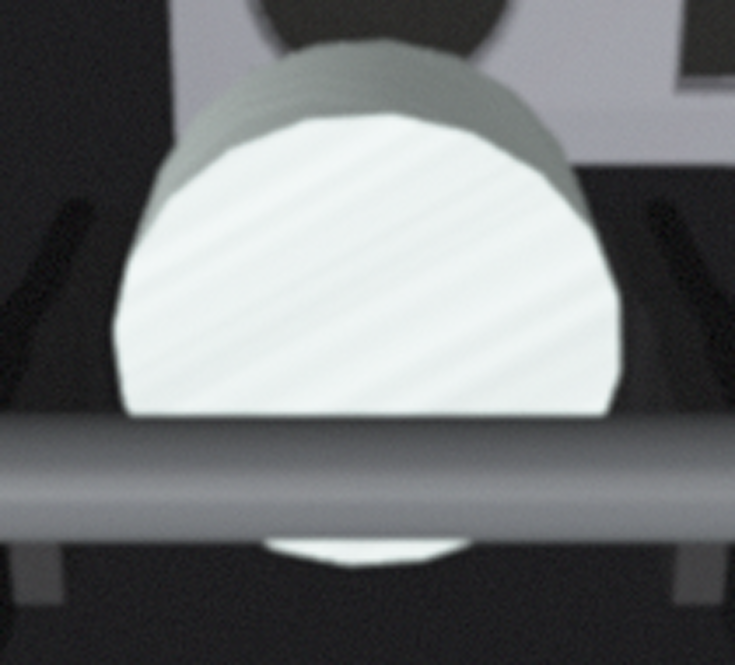

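Call:
apply_moves(rows=[[0,-0.3,-3,0,0,0,-1],[0,-0.3,-7,0,0,0,-1],[0,-0.3,-11,0,0,0,-1],[0.05,-0.3,-12.8,0,0,0,-1],[0.05,-0.3,-12.8,0,0,0,-1],[0.05,-0.3,-12.8,0,0,0,-1]])

```text
t: 8.9
position: [0.4911, 0.0449, 0.0459]
orientation: [0.541, -0.541, 0.455, -0.455]
wrist_force: [0.4, -0.2, -2.5]
width: 0.0595
```

```bash
python3 - <<'E'
from meas import *
st()
for i in range(3): cam('top'); st()
d=cam('side'); save(d,'s7.png',(240,200,440,350),4)
E
```

```text
t 8.9 pos [491.1  44.9  45.9] yaw -80.15 tilt(y col) [ 5.e-04 -4.e-04 -1.e+00] F [ 0.4 -0.2 -2.5] w 59.5 j [-0.64  0.47  0.58  2.14 -0.43  0.64 -1.15]
t 8.95 pos [491.7  45.   46.6] yaw -80.16 tilt(y col) [ 2.2e-03  1.0e-04 -1.0e+00] F [ 0.1 -0.  -1.9] w 59.5 j [-0.64  0.47  0.58  2.14 -0.43  0.64 -1.15]
t 9.0 pos [491.9  45.1  46.9] yaw -80.14 tilt(y col) [ 2.9e-03  5.0e-04 -1.0e+00] F [-0.7  0.6 -1.6] w 59.7 j [-0.64  0.47  0.58  2.14 -0.43  0.64 -1.15]
t 9.05 pos [491.8  45.2  47. ] yaw -80.14 tilt(y col) [ 3.e-03  8.e-04 -1.e+00] F [ 0.1 -0.2 -2.2] w 59.4 j [-0.64  0.47  0.58  2.14 -0.43  0.64 -1.15]
```

View pics/s7.png

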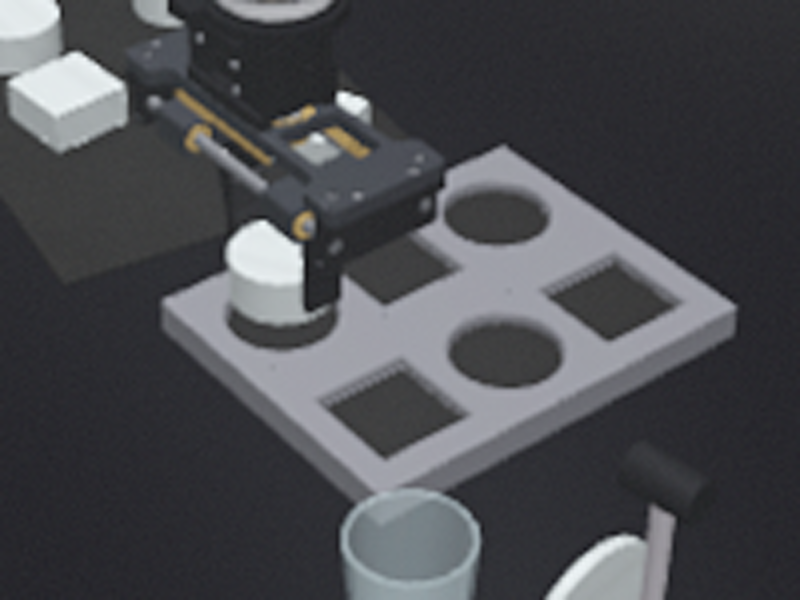

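Call:
apply_moves(rows=[[-0.15,0.05,-0.6,0,0,0,-1],[-0.15,0.05,-1.2,0,0,0,-1],[-0.15,0.05,-1.5,0,0,0,-1],[-0.15,0.05,-1.7,0,0,0,-1],[-0.15,0.05,-1.9,0,0,0,-1],[-0.15,0.05,-2.1,0,0,0,-1],[-0.15,0.05,-2.1,0,0,0,-1]])

```text
t: 9.8
position: [0.4898, 0.0454, 0.0249]
orientation: [0.541, -0.541, 0.455, -0.456]
wrist_force: [-0.5, 0.9, 3.7]
width: 0.0597
```

```bash
python3 - <<'E'
from meas import *
st()
for i in range(2): cam('top'); st()
E
```

```text
t 9.8 pos [489.8  45.4  24.9] yaw -80.17 tilt(y col) [ 1.4e-03  2.0e-04 -1.0e+00] F [-0.5  0.9  3.7] w 59.7 j [-0.61  0.51  0.55  2.15 -0.47  0.59 -1.12]
t 9.85 pos [489.8  45.4  24.9] yaw -80.17 tilt(y col) [ 1.6e-03  1.0e-04 -1.0e+00] F [0.4 0.3 4. ] w 59.3 j [-0.61  0.51  0.55  2.15 -0.47  0.59 -1.12]
t 9.9 pos [489.8  45.4  24.9] yaw -80.16 tilt(y col) [ 1.6e-03  1.0e-04 -1.0e+00] F [-0.5  0.6  4. ] w 59.0 j [-0.61  0.51  0.55  2.15 -0.47  0.59 -1.12]
```

Call:
apply_moves(rows=[[0,0,0.1,0,0,0,1],[0,0,0.1,0,0,0,1],[0,0,0.1,0,0,0,1],[0,0,3,0,0,0,1],[0,0,7,0,0,0,1],[0,4,11,0,0,0,1],[0,8,15,0,0,0,1],[0,8,15,0,0,0,1]])

```text
t: 10.7
position: [0.4907, 0.1301, 0.1777]
orientation: [0.545, -0.54, 0.453, -0.454]
wrist_force: [0.0, -0.2, -0.9]
width: 0.087
```

```bash
python3 - <<'E'
from meas import *
for i in range(3): cam('top')
st(); w=cam('wrist'); save(w,'w8.png')
d=cam('side'); save(d,'s8.png',(180,160,440,340),3)
c=cam('top'); save(c,'t8.png',(130,150,370,300),3.3)
E
```

```text
t 10.85 pos [488.5 125.5 174.2] yaw -80.08 tilt(y col) [-5.e-04 -3.e-04 -1.e+00] F [-0.4 -1.3 -0.4] w 86.7 j [-0.92  0.29  0.71  2.02 -0.23  0.92 -1.48]
```

View pics/s8.png

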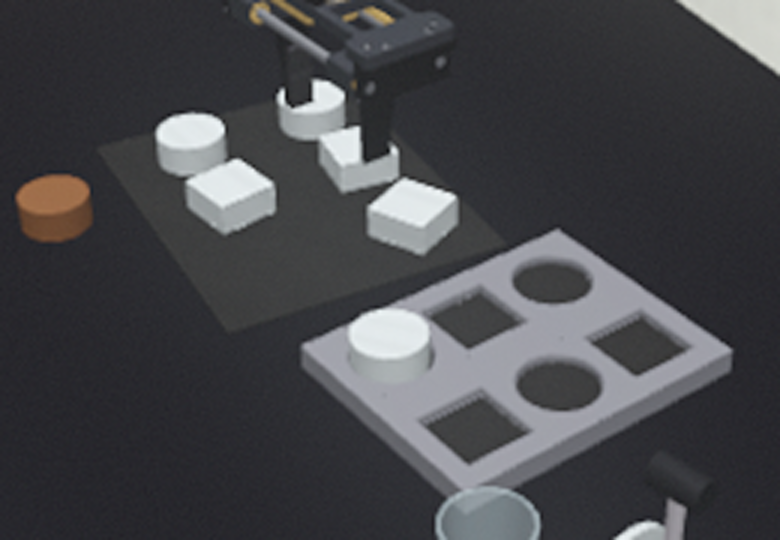

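View pics/t8.png

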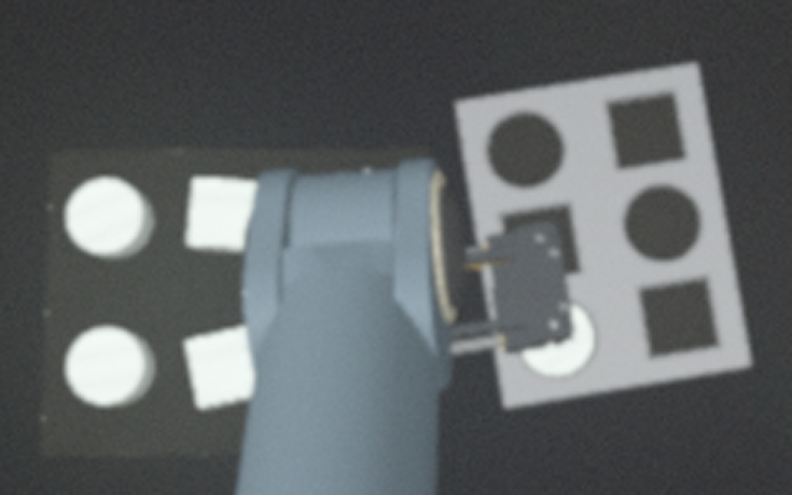

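View pics/w8.png

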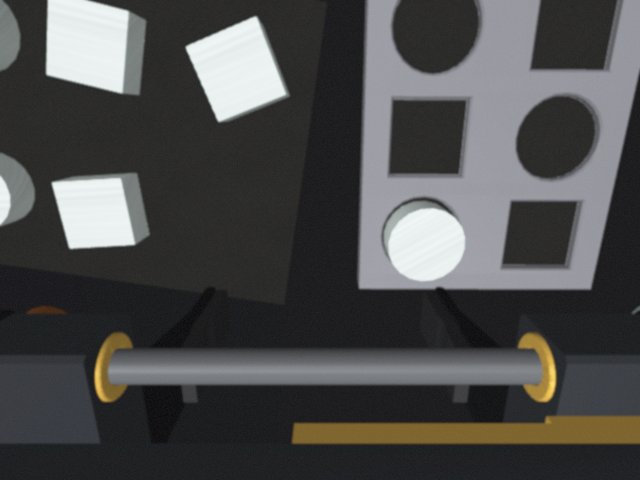

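Call:
apply_moves(rows=[[-0.5,4.5,0,0,0,0.03,1],[-1,9,-1,0,0,0.065,1],[-1.6,13.5,-3,0,0,0.065,1],[-2.2,18,-5,0,0,0.065,1],[-2.2,18,-8,0,0,0.065,1],[-2.2,18,-8,0,0,0.065,1],[-2.2,18,-8,0,0,0.065,1],[-2.2,18,-8,0,0,0.065,1]])

```text
t: 11.8
position: [0.4685, 0.3036, 0.0956]
orientation: [0.555, -0.554, 0.438, -0.439]
wrist_force: [-0.3, 0.1, 0.4]
width: 0.0872
```

```bash
python3 - <<'E'
from meas import *
st(); w=cam('wrist'); save(w,'w9.png'); st()
for x in blanks(w,(0,0,640,300),150,s=2): print(np.round(x[:3],1),np.round(x[3][2],1),np.round(x[3][1],1))
E
```

```text
t 11.8 pos [468.5 303.6  95.6] yaw -76.65 tilt(y col) [ 1.5e-03  2.0e-04 -1.0e+00] F [-0.3  0.1  0.4] w 87.2 j [-1.09  0.48  0.58  1.96 -0.35  0.8  -1.65]
t 11.85 pos [468.5 304.   95.9] yaw -76.62 tilt(y col) [ 1.9e-03  9.0e-04 -1.0e+00] F [ 0.4 -0.4  0.5] w 87.0 j [-1.09  0.47  0.58  1.96 -0.35  0.8  -1.65]
[ 467.3  307.  2770.1] 13.3 [52. 54.]
[ 466.3  400.1 2768.1] 35.3 [59.1 59.5]
[ 586.4  211.6 3290.4] 30.6 [53.8 62.7]
[ 584.8  310.7 2546.2] 86.6 [53.8 54.2]
[ 573.2  402.8 1444.5] 13.4 [30.8 59.3]
```

View pics/w9.png

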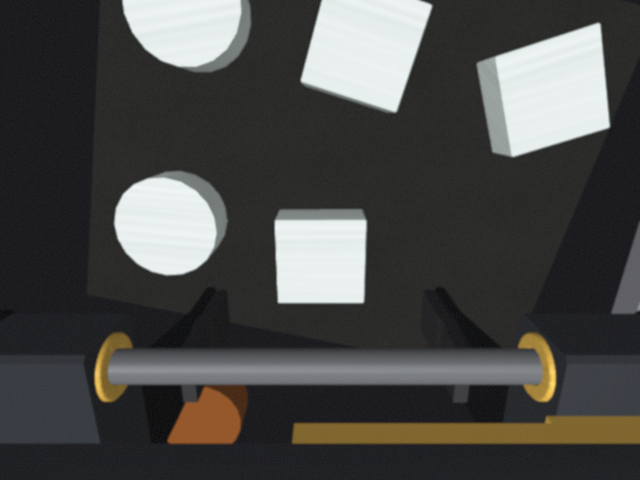

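Call:
apply_moves(rows=[[-0.2,0.1,-4,0,0,0,1],[-0.2,0.1,-7,0,0,0,1],[-0.2,0.1,-8.2,0,0,0,1],[-0.2,0.1,-8.2,0,0,0,1],[-0.2,0.1,-8.2,0,0,0,-1],[-0.2,0.1,-8.2,0,0,0,-1],[-0.2,0.1,-8.2,0,0,0,-1],[-0.2,0.1,-8.2,0,0,0,-1]])

```text
t: 12.65
position: [0.4654, 0.3069, 0.0134]
orientation: [0.556, -0.555, 0.437, -0.437]
wrist_force: [0.2, -0.1, 0.7]
width: 0.0632
```

```bash
python3 - <<'E'
from meas import *
st(); cam('top'); cam('top'); cam('top'); st()
E
```

```text
t 12.65 pos [465.4 306.9  13.4] yaw -76.42 tilt(y col) [ 0.0012  0.001  -1.    ] F [ 0.2 -0.1  0.7] w 63.2 j [-1.03  0.6   0.49  2.01 -0.45  0.65 -1.57]
t 12.8 pos [465.3 306.5  13. ] yaw -76.43 tilt(y col) [ 6.e-04  2.e-04 -1.e+00] F [-0.2 -0.8  2.1] w 53.7 j [-1.03  0.6   0.49  2.01 -0.45  0.65 -1.57]
```

Call:
apply_moves(rows=[[0,0,2,0,0,0,-1],[0,0,6,0,0,0,-1],[1.7,-4.1,9,0,0,-0.03,-1],[3.4,-8.2,12,0,0,-0.064,-1],[5.1,-12.4,13,0,0,-0.064,-1],[6.8,-16.5,13,0,0,-0.064,-1],[8.5,-20.7,13,0,0,-0.064,-1],[10.1,-24.7,13,0,0,-0.064,-1]])

```text
t: 13.6
position: [0.5661, 0.0576, 0.1426]
orientation: [0.541, -0.541, 0.455, -0.455]
wrist_force: [1.0, -0.3, -2.3]
width: 0.0538
```

Call:
apply_moves(rows=[[0,0,-4,0,0,0,-1],[0,0,-6,0,0,0,-1],[0,0,-6,0,0,0,-1],[0,0,-6,0,0,0,-1],[0,0,-6,0,0,0,-1]])

```text
t: 14.1
position: [0.567, 0.0598, 0.0838]
orientation: [0.542, -0.541, 0.454, -0.455]
wrist_force: [0.7, 0.4, -1.0]
width: 0.0537
```

```bash
cat >> meas.py <<'E'
def held(w,s,M,dz,rows=(255,345),cols=(200,450),thr=205):
    "contour of top of held blank: perp/jaw edges rel to TCP, mm"
    g=cv2.cvtColor(w['color'],cv2.COLOR_RGB2GRAY); b=(g>thr).astype(np.uint8)*255
    cs,_=cv2.findContours(b[rows[0]:rows[1],cols[0]:cols[1]],cv2.RETR_EXTERNAL,cv2.CHAIN_APPROX_NONE); q=max(cs,key=cv2.contourArea).reshape(-1,2)+[cols[0],rows[0]]
    q=q[q[:,1]<rows[1]-3]; p=s['position']
    W=np.array([onplane(w,u,v,p[2]+dz)[:2] for u,v in q])-p[:2]
    return W*1000@M[:2,[0,2]]   # jaw, perp
E
python3 - <<'E'
from meas import *
s,M=st(); w=cam('wrist'); save(w,'w10.png'); s,M=st()
L=held(w,s,M,0.018); print('jaw',L[:,0].min(),L[:,0].max(),'perp max',L[:,1].max())
f=L[L[:,1]>L[:,1].max()-4]; f=f[np.abs(f[:,0])<22]; pp=np.polyfit(f[:,0],f[:,1],1); print('edge',pp)
E
```

```text
t 14.1 pos [567.   59.8  83.8] yaw -80.07 tilt(y col) [ 2.3e-03  3.0e-04 -1.0e+00] F [ 0.7  0.4 -1. ] w 53.7 j [-0.64  0.52  0.61  1.95 -0.41  0.8  -1.19]
t 14.15 pos [567.   59.9  83.9] yaw -80.06 tilt(y col) [ 2.5e-03  5.0e-04 -1.0e+00] F [-0.  -0.6 -2.1] w 53.5 j [-0.64  0.52  0.61  1.95 -0.41  0.8  -1.19]
jaw -27.62019838759282 25.360487779045418 perp max 26.95595370864871
edge [-5.23695438e-04  2.69417808e+01]
```

View pics/w10.png

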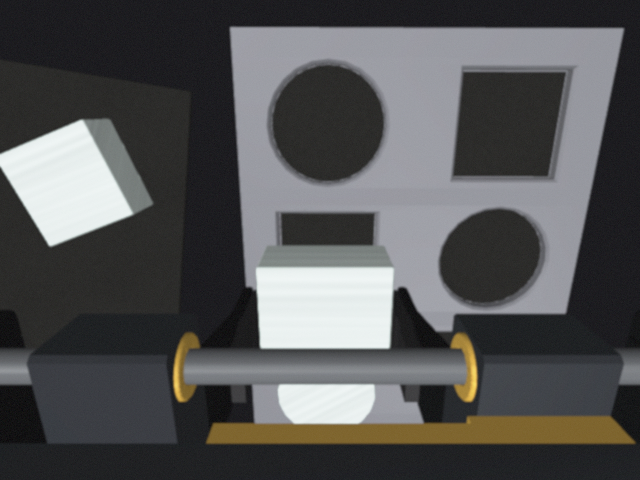

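```bash
cat >> meas.py <<'E'
def nestsel(w,crop,los=(100,115,130),s=3):
    for lo in los:
        t,o=nest(w,crop,s=s,lo=lo)
        o=[x for x in o if (abs(x[3][1][0]-x[3][1][1])<2.5 and 50<x[3][1][0]<70)]
        if len(o)>1:
            p,r=fitnest_full(o); print(lo,len(o),np.round(p,3),np.round(np.abs(r).max(),2))
def fitnest_full(out):
    P=np.array([[o[0],o[1]] for o in out])
    G=np.array([[i*78,j*100] for i in(-1,0,1) for j in(-.5,.5)])
    from scipy.optimize import least_squares
    def W(p):
        ca,sa=np.cos(p[2]),np.sin(p[2]); return G@np.array([[ca,sa],[-sa,ca]])+p[:2]
    i=np.argmin(np.linalg.norm(P[:,None]-W([575.2,10,.172])[None],axis=2),axis=1)
    r=least_squares(lambda p:(P-W(p)[i]).ravel(),[575,10,.172]); return r.x,r.fun
E
python3 - <<'E'
from meas import *
w=cam('wrist'); st()
nestsel(w,(200,20,630,318))
E
```

```text
t 14.2 pos [566.9  59.9  83.9] yaw -80.06 tilt(y col) [ 2.5e-03  6.0e-04 -1.0e+00] F [ 0.2  0.2 -2.5] w 53.6 j [-0.64  0.52  0.61  1.95 -0.41  0.8  -1.19]
100 3 [5.75321e+02 1.15720e+01 1.74000e-01] 1.16
115 3 [5.75502e+02 1.12360e+01 1.71000e-01] 0.43
130 3 [5.75435e+02 1.11120e+01 1.71000e-01] 0.44
```

Call:
apply_moves(rows=[[-0.04,-0.08,-3,0,0,0,-1],[-0.04,-0.08,-4.5,0,0,0,-1],[-0.04,-0.08,-4.5,0,0,0,-1],[-0.04,-0.08,-4.5,0,0,0,-1],[-0.04,-0.08,-4.5,0,0,0,-1]])

```text
t: 14.7
position: [0.5666, 0.0586, 0.0386]
orientation: [0.542, -0.541, 0.455, -0.455]
wrist_force: [0.2, 0.2, -1.4]
width: 0.0537
```

```bash
python3 - <<'E'
from meas import *
st()
E
```

```text
t 14.7 pos [566.6  58.6  38.6] yaw -80.1 tilt(y col) [ 2.e-03  2.e-04 -1.e+00] F [ 0.2  0.2 -1.4] w 53.7 j [-0.6   0.58  0.56  1.97 -0.46  0.72 -1.15]
```

Call:
apply_moves(rows=[[0,0.04,-0.4,0,0,0,-1],[0,0.04,-0.7,0,0,0,-1],[0,0.04,-1.0,0,0,0,-1],[0,0.04,-1.3,0,0,0,-1],[0,0.04,-1.5,0,0,0,-1],[0,0.04,-1.5,0,0,0,-1],[0,0.04,-1.5,0,0,0,-1]])

```text
t: 15.4
position: [0.5655, 0.059, 0.0231]
orientation: [0.541, -0.541, 0.455, -0.455]
wrist_force: [-3.7, -0.0, 5.6]
width: 0.0537
```

```bash
python3 - <<'E'
from meas import *
st()
E
```

```text
t 15.4 pos [565.5  59.   23.1] yaw -80.11 tilt(y col) [-5.e-04  6.e-04 -1.e+00] F [-3.7 -0.   5.6] w 53.7 j [-0.58  0.6   0.54  1.98 -0.48  0.69 -1.13]
```

Call:
apply_moves(rows=[[-0.05,0,0.1,0,0,0,1],[-0.05,0,0.1,0,0,0,1],[-0.05,0,0.1,0,0,0,1],[-0.05,0,3,0,0,0,1],[-0.05,0,7,0,0,0,1],[-0.5,4.5,10,0,0,0,1],[-1,9,12,0,0,0,1],[-1,13,12,0,0,0,1]])

```text
t: 16.2
position: [0.5572, 0.1909, 0.1458]
orientation: [0.543, -0.539, 0.454, -0.456]
wrist_force: [0.6, -0.3, -0.1]
width: 0.0866
```

```bash
python3 - <<'E'
from meas import *
for i in range(5): cam('top')
st(); w=cam('wrist'); save(w,'w11.png'); d=cam('side'); save(d,'s11.png',(180,160,440,340),3)
st()
for x in blanks(w,(0,0,640,340),150,s=2): print(np.round(x[:3],1),np.round(x[3][2],1),np.round(x[3][1],1))
E
```

```text
t 16.45 pos [555.4 188.5 142.2] yaw -80.1 tilt(y col) [-3.0e-04 -1.1e-03 -1.0e+00] F [-0.1 -0.6  0.4] w 87.2 j [-0.89  0.47  0.65  1.86 -0.35  0.93 -1.47]
t 16.55 pos [555.7 187.1 142.3] yaw -80.26 tilt(y col) [-4.0e-04 -1.1e-03 -1.0e+00] F [ 0.4 -0.3  0.5] w 86.8 j [-0.88  0.47  0.65  1.86 -0.35  0.93 -1.47]
[506.5  47.4 560.5] 82.3 [49.3 20.3]
[ 475.3  397.2 1697.4] 9.8 [39.8 53.6]
[ 588.9  207.5 2895.9] 30.6 [54.5 54.1]
[ 588.4  311.  2894.8] 86.6 [54.3 54.3]
[ 584.9  396.2 1839.2] 86.0 [37.4 59.6]
[  606.4    56.8 19726.8] 9.7 [172.8 159.9]
```

View pics/w11.png

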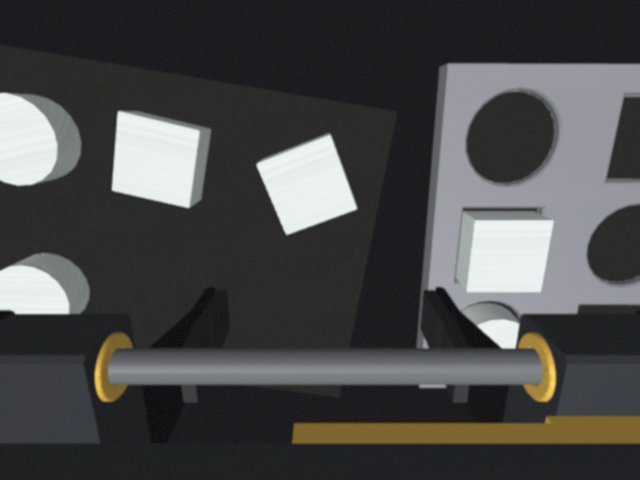

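View pics/s11.png

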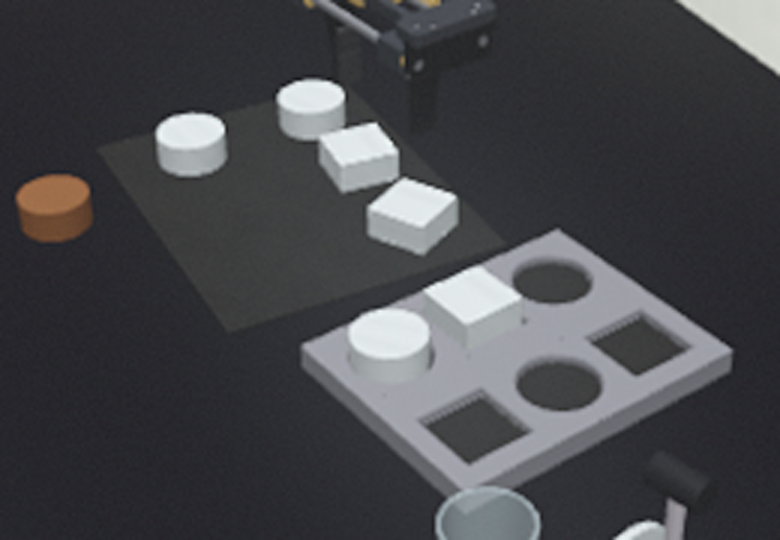

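Call:
apply_moves(rows=[[1.5,1,-2,0,0,0.13,1],[3.3,2.0,-5,0,0,0.26,1],[3.3,2.0,-8,0,0,0.365,1],[3.3,2.0,-10,0,0,0.365,1],[3.3,2.0,-10,0,0,0.365,1],[3.3,2.0,-10,0,0,0.365,1],[3.3,2.0,-10,0,0,0.365,1]])

```text
t: 17.25
position: [0.5899, 0.2084, 0.0441]
orientation: [0.615, -0.614, 0.349, -0.35]
wrist_force: [0.7, -0.1, 0.8]
width: 0.0866
```

```bash
python3 - <<'E'
from meas import *
st()
w=cam('wrist'); save(w,'w12.png');s,M=st()
L=held(w,s,M,.031-s['position'][2],rows=(200,345)); print('jaw',L[:,0].min(),L[:,0].max(),'perp max',L[:,1].max())
f=L[L[:,1]>L[:,1].max()-4]; f=f[np.abs(f[:,0])<22]; pp=np.polyfit(f[:,0],f[:,1],1); print('edge',pp)
E
```

```text
t 17.25 pos [589.9 208.4  44.1] yaw -59.27 tilt(y col) [ 2.5e-03  6.0e-04 -1.0e+00] F [ 0.7 -0.1  0.8] w 86.6 j [-0.75  0.63  0.48  1.83 -0.39  0.78 -1.1 ]
t 17.3 pos [589.8 208.8  44.1] yaw -59.24 tilt(y col) [ 2.6e-03  8.0e-04 -1.0e+00] F [-0.1  0.2  0.1] w 86.9 j [-0.75  0.63  0.48  1.83 -0.39  0.78 -1.1 ]
jaw -26.19700966901069 26.856314666615784 perp max 25.40560091195119
edge [-7.44251116e-03  2.49533078e+01]
```

View pics/w12.png

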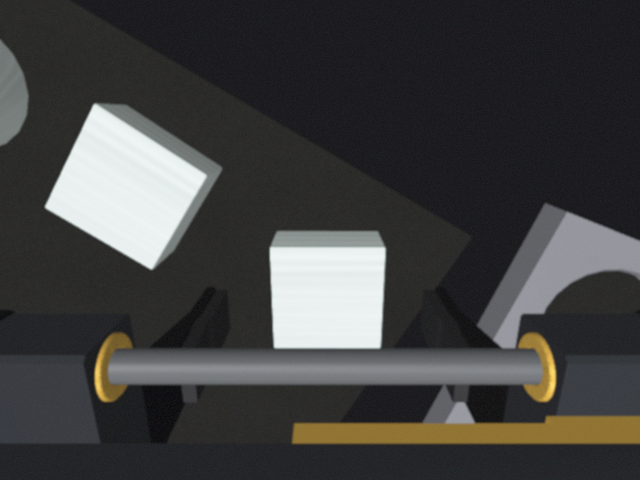

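Call:
apply_moves(rows=[[-0.15,-0.09,-1.5,0,0,0,1],[-0.15,-0.09,-3.1,0,0,0,1],[-0.15,-0.09,-3.1,0,0,0,1],[-0.15,-0.09,-3.1,0,0,0,-1],[-0.15,-0.09,-3.1,0,0,0,-1],[-0.15,-0.09,-3.1,0,0,0,-1],[-0.15,-0.09,-3.1,0,0,0,-1],[-0.15,-0.09,-3.1,0,0,0,-1]])

```text
t: 18.1
position: [0.5876, 0.208, 0.0119]
orientation: [0.615, -0.615, 0.349, -0.35]
wrist_force: [0.7, -1.0, -0.2]
width: 0.0549
```

```bash
python3 - <<'E'
from meas import *
st(); cam('top'); cam('top'); cam('top'); st()
E
```

```text
t 18.1 pos [587.6 208.   11.9] yaw -59.19 tilt(y col) [ 1.1e-03 -1.0e-04 -1.0e+00] F [ 0.7 -1.  -0.2] w 54.9 j [-0.73  0.67  0.45  1.85 -0.42  0.72 -1.08]
t 18.25 pos [587.6 207.9  11.9] yaw -59.2 tilt(y col) [ 1.1e-03 -1.0e-04 -1.0e+00] F [ 0.4 -0.4  1.7] w 53.8 j [-0.73  0.67  0.45  1.85 -0.42  0.72 -1.08]
```

Call:
apply_moves(rows=[[0,0,3,0,0,0,-1],[0,0,7,0,0,0,-1],[1.2,-4,10,0,0,-0.1,-1],[2.4,-8,10,0,0,-0.2,-1],[3.7,-12,10,0,0,-0.3,-1],[5,-16,10,0,0,-0.365,-1],[6.2,-20,9,0,0,-0.365,-1],[7.2,-23.4,7.5,0,0,-0.365,-1]])

```text
t: 19.05
position: [0.6597, -0.0282, 0.0867]
orientation: [0.541, -0.541, 0.455, -0.456]
wrist_force: [1.0, -0.8, -2.4]
width: 0.0537
```

Call:
apply_moves(rows=[[0,0,0,0,0,0,-1],[0,0,0,0,0,0,-1],[0,0,0,0,0,0,-1],[0,0,0,0,0,0,-1]])

```text
t: 19.45
position: [0.6591, -0.0236, 0.0866]
orientation: [0.542, -0.542, 0.455, -0.454]
wrist_force: [0.4, 0.8, -2.4]
width: 0.0535
```

```bash
python3 - <<'E'
from meas import *
st(); w=cam('wrist'); save(w,'w13.png'); s,M=st()
L=held(w,s,M,0.0191); print('jaw',L[:,0].min(),L[:,0].max(),'perp max',L[:,1].max())
f=L[L[:,1]>L[:,1].max()-4]; f=f[np.abs(f[:,0])<22]; pp=np.polyfit(f[:,0],f[:,1],1); print('edge',pp)
g=cv2.cvtColor(w['color'],cv2.COLOR_RGB2GRAY)
E
```

```text
t 19.45 pos [659.1 -23.6  86.6] yaw -79.94 tilt(y col) [-0.      0.0011 -1.    ] F [ 0.4  0.8 -2.4] w 53.5 j [-0.44  0.64  0.6   1.72 -0.44  0.91 -1.05]
t 19.5 pos [659.2 -23.9  86.7] yaw -79.95 tilt(y col) [ 2.e-04  9.e-04 -1.e+00] F [-0.1 -0.2 -2.5] w 54.1 j [-0.44  0.64  0.6   1.72 -0.44  0.91 -1.05]
jaw -51.17570486154306 31.90266656320456 perp max 32.72110478628228
edge [2.22174865e-04 3.27140646e+01]
```

View pics/w13.png

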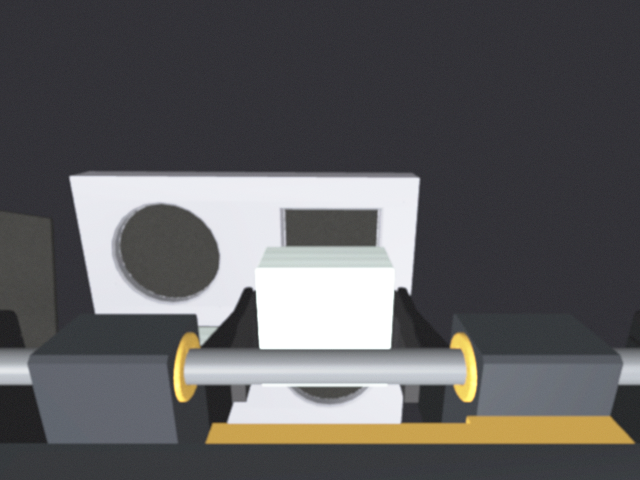

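```bash
python3 - <<'E'
from meas import *
w=cam('wrist'); s,M=st()
L=held(w,s,M,0.0191,thr=247); print('jaw',L[:,0].min(),L[:,0].max(),'perp max',L[:,1].max())
f=L[L[:,1]>L[:,1].max()-4]; f=f[np.abs(f[:,0])<22]; pp=np.polyfit(f[:,0],f[:,1],1); print('edge',pp)
t,o=nest(w,(95,185,232,315),s=3,lo=150)
for x in o: print(x)
# square pocket rim edges along column & row in gray
g=cv2.cvtColor(w['color'],cv2.COLOR_RGB2GRAY)
print('row225',[(u,int(g[225,u])) for u in range(274,292)],[(u,int(g[225,u])) for u in range(370,392)])
print('col330',[(v,int(g[v,330])) for v in range(196,218)])
for (u,v) in [(281,225),(381,225),(330,207)]: print(onplane(w,u,v,.02))
E
```

```text
t 19.55 pos [659.2 -24.2  86.8] yaw -79.97 tilt(y col) [ 3.e-04  6.e-04 -1.e+00] F [-0.6 -0.  -1.9] w 53.7 j [-0.44  0.64  0.6   1.72 -0.44  0.91 -1.05]
jaw -28.406110104513417 25.370494287111985 perp max 27.50071732636029
edge [2.50793497e-04 2.74946234e+01]
(644.8299457520092, 71.96035784405787, 3089.154993157368, ((644.8584594726562, 71.94760131835938), (62.15918731689453, 62.82132339477539), 47.07387924194336))
row225 [(274, 235), (275, 234), (276, 234), (277, 235), (278, 231), (279, 220), (280, 187), (281, 167), (282, 163), (283, 177), (284, 166), (285, 127), (286, 91), (287, 75), (288, 74), (289, 74), (290, 73), (291, 75)] [(370, 74), (371, 74), (372, 73), (373, 73), (374, 75), (375, 86), (376, 140), (377, 192), (378, 201), (379, 202), (380, 215), (381, 223), (382, 231), (383, 237), (384, 239), (385, 240), (386, 239), (387, 239), (388, 239), (389, 240), (390, 239), (391, 239)]
col330 [(196, 238), (197, 238), (198, 238), (199, 238), (200, 238), (201, 238), (202, 237), (203, 236), (204, 236), (205, 235), (206, 233), (207, 224), (208, 193), (209, 146), (210, 98), (211, 75), (212, 74), (213, 74), (214, 74), (215, 75), (216, 77), (217, 74)]
[0.67501727 0.00628374 0.02      ]
[ 0.68534673 -0.05199723  0.02      ]
[ 0.69079012 -0.02032804  0.02      ]
```

Call:
apply_moves(rows=[[0.1,-0.17,-2.5,0,0,0,-1],[0.1,-0.17,-4.6,0,0,0,-1],[0.1,-0.17,-5.1,0,0,0,-1],[0.1,-0.17,-5.1,0,0,0,-1],[0.1,-0.17,-5.1,0,0,0,-1],[0.1,-0.17,-5.1,0,0,0,-1]])

```text
t: 20.15
position: [0.6611, -0.0276, 0.0369]
orientation: [0.542, -0.541, 0.454, -0.456]
wrist_force: [0.6, 0.5, -1.7]
width: 0.0537
```

```bash
python3 - <<'E'
from meas import *
st(); cam('top'); st(); d=cam('side'); save(d,'s13.png',(300,180,460,300),5)
E
```

```text
t 20.15 pos [661.1 -27.6  36.9] yaw -80.09 tilt(y col) [ 2.4e-03 -1.0e-04 -1.0e+00] F [ 0.6  0.5 -1.7] w 53.7 j [-0.4   0.7   0.56  1.74 -0.49  0.83 -1.01]
t 20.2 pos [661.  -27.6  36.8] yaw -80.09 tilt(y col) [ 0.0022 -0.     -1.    ] F [-0.4 -0.  -1.6] w 53.6 j [-0.4   0.7   0.56  1.75 -0.49  0.83 -1.01]
```

View pics/s13.png

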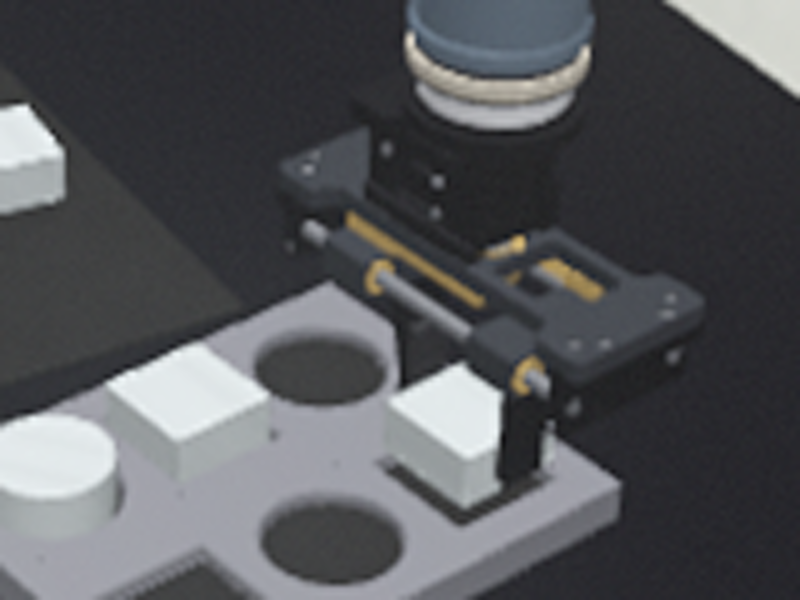

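Call:
apply_moves(rows=[[-0.08,0.15,-0.3,0,0,0,-1],[-0.08,0.15,-0.3,0,0,0,-1],[-0.08,0.15,-0.6,0,0,0,-1],[-0.08,0.15,-0.9,0,0,0,-1],[-0.08,0.15,-1.2,0,0,0,-1],[-0.08,0.15,-1.4,0,0,0,-1],[-0.08,0.15,-1.4,0,0,0,-1],[-0.08,0.15,-1.4,0,0,0,-1]])

```text
t: 21.05
position: [0.6592, -0.0261, 0.0219]
orientation: [0.541, -0.541, 0.455, -0.455]
wrist_force: [-2.8, 0.4, 3.1]
width: 0.054
```

```bash
python3 - <<'E'
from meas import *
st()
E
```

```text
t 21.05 pos [659.2 -26.1  21.9] yaw -80.1 tilt(y col) [-3.e-04  3.e-04 -1.e+00] F [-2.8  0.4  3.1] w 54.0 j [-0.4   0.72  0.55  1.75 -0.5   0.81 -1.01]
```

Depth matches the seated value (21.9 mm). I'll release and go look for the next blank, S2.

Call:
apply_moves(rows=[[-0.05,0,0.1,0,0,0,1],[-0.05,0,0.1,0,0,0,1],[-0.05,0,0.1,0,0,0,1],[-0.05,0,3,0,0,0,1],[-0.05,0,7,0,0,0,1],[-1,4.5,11,0,0,0,1],[-2,9,13,0,0,-0.1,1],[-3,13.5,13,0,0,-0.2,1]])

```text
t: 21.85
position: [0.6328, 0.1029, 0.1548]
orientation: [-0.493, 0.489, -0.507, 0.51]
wrist_force: [1.1, 0.2, -0.6]
width: 0.0866
```

Call:
apply_moves(rows=[[-0.8,4.5,0,0,0,0,1],[-1.8,9,0,0,0,0,1],[-2.8,13.5,0,0,0,0,1],[-3.8,18,0,0,0,0,1],[-4.2,20,-2,0,0,0,1],[-4.2,20,-4,0,0,0,1],[-4.2,20,-4,0,0,0,1],[-4.2,20,-4,0,0,0,1]])

```text
t: 22.65
position: [0.589, 0.3015, 0.1107]
orientation: [-0.492, 0.493, -0.507, 0.508]
wrist_force: [-0.2, -0.9, 0.8]
width: 0.087
```

```bash
python3 - <<'E'
from meas import *
st(); w=cam('wrist'); save(w,'w14.png'); d=cam('side'); save(d,'s14.png',(180,160,440,340),3)
st()
for x in blanks(w,(0,0,640,310),150,s=2): print(np.round(x[:3],1),np.round(x[3][2],1),np.round(x[3][1],1))
E
```

```text
t 22.65 pos [589.  301.5 110.7] yaw -91.68 tilt(y col) [-2.0e-04 -1.6e-03 -1.0e+00] F [-0.2 -0.9  0.8] w 87.0 j [-0.99  0.63  0.67  1.7  -0.46  0.97 -1.75]
t 22.75 pos [590.  301.6 112.1] yaw -91.7 tilt(y col) [ 0.0019  0.     -1.    ] F [-0.7 -0.6  0.7] w 87.2 j [-0.99  0.63  0.67  1.7  -0.46  0.97 -1.75]
[ 585.7  405.3 2787.4] 49.0 [59.3 59.6]
[ 588.6  311.8 2888.4] 86.6 [54.1 54.4]
[ 608.1  115.2 2421.2] 11.8 [145.3  19.6]
```

View pics/w14.png

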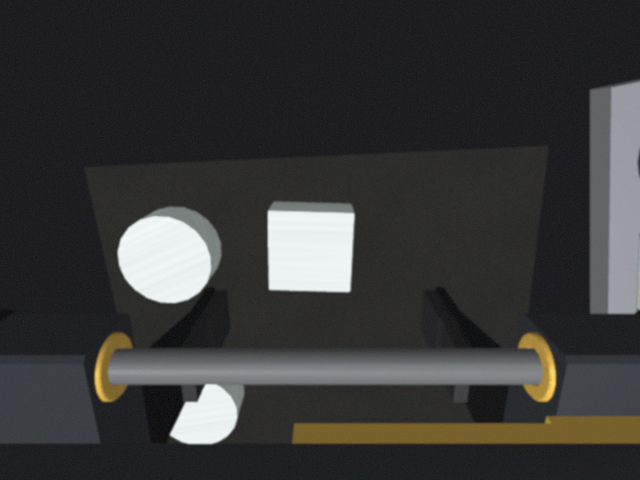

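View pics/s14.png

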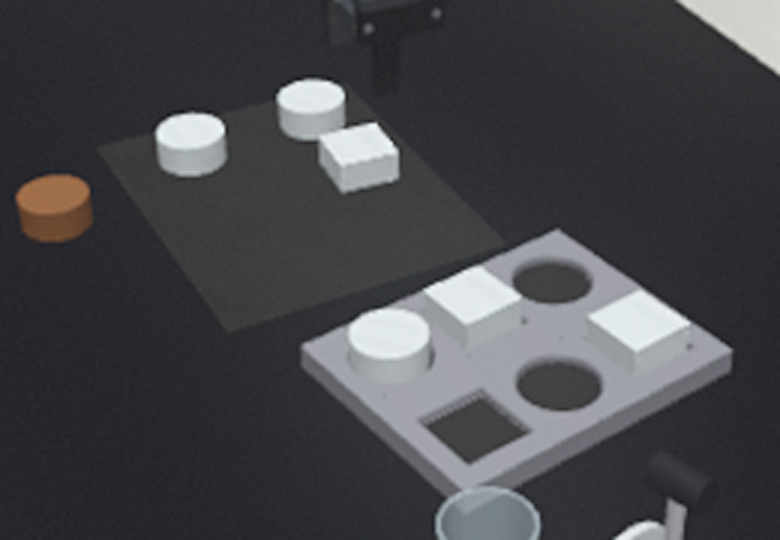

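Call:
apply_moves(rows=[[-0.15,0.9,-4,0,0,-0.03,1],[-0.15,0.9,-7,0,0,-0.03,1],[-0.15,0.9,-7,0,0,-0.03,1],[-0.15,0.9,-7,0,0,-0.03,1],[-0.15,0.9,-7,0,0,-0.03,1]])

```text
t: 23.25
position: [0.5892, 0.3119, 0.0435]
orientation: [-0.487, 0.484, -0.514, 0.515]
wrist_force: [-0.2, 0.3, -0.7]
width: 0.0867
```

```bash
cat >> meas.py <<'E'
def chk(dz=None,rows=(200,345),thr=205,name=None,cols=(200,450)):
    w=cam('wrist'); s,M=st()
    if name: save(w,name)
    if dz is None: dz=.031-s['position'][2]
    g=cv2.cvtColor(w['color'],cv2.COLOR_RGB2GRAY); mx=int(np.percentile(g[rows[0]+80:rows[1],300:350],90)); print('bright',mx)
    thr=mx*0.87
    L=held(w,s,M,dz,rows,thr=thr,cols=cols); print('jaw',L[:,0].min().round(2),L[:,0].max().round(2),'perp max',L[:,1].max().round(2))
    f=L[L[:,1]>L[:,1].max()-4]; f=f[np.abs(f[:,0])<22]; pp=np.polyfit(f[:,0],f[:,1],1); print('edge',np.round(pp,4))
    from scipy.optimize import least_squares
    f=least_squares(lambda x:np.hypot(*(L-x[:2]).T)-x[2],[0,0,29],loss='soft_l1'); print('circle',np.round(f.x,2))
    return w
E
python3 - <<'E'
from meas import *
chk()
E
```

```text
t 23.3 pos [589.  312.1  43.6] yaw -93.33 tilt(y col) [ 0.0038  0.0017 -1.    ] F [-0.1 -0.3  0.3] w 87.3 j [-0.97  0.72  0.62  1.73 -0.53  0.86 -1.74]
bright 241
jaw -26.33 26.65 perp max 25.71
edge [ 0.     25.7137]
circle [ 0.14 -0.32 29.11]
```

Call:
apply_moves(rows=[[-0.08,-0.1,-1.5,0,0,0,1],[-0.08,-0.1,-3.1,0,0,0,1],[-0.08,-0.1,-3.1,0,0,0,1],[-0.08,-0.1,-3.1,0,0,0,-1],[-0.08,-0.1,-3.1,0,0,0,-1],[-0.08,-0.1,-3.1,0,0,0,-1],[-0.08,-0.1,-3.1,0,0,0,-1],[-0.08,-0.1,-3.1,0,0,0,-1]])

```text
t: 24.1
position: [0.5865, 0.3113, 0.0104]
orientation: [-0.486, 0.485, -0.514, 0.514]
wrist_force: [-0.4, -0.2, -0.2]
width: 0.0544
```

```bash
python3 - <<'E'
from meas import *
st(); cam('top'); cam('top'); cam('top'); st()
E
```

```text
t 24.1 pos [586.5 311.3  10.4] yaw -93.28 tilt(y col) [ 5.e-04  3.e-04 -1.e+00] F [-0.4 -0.2 -0.2] w 54.4 j [-0.95  0.76  0.59  1.75 -0.55  0.81 -1.72]
t 24.25 pos [586.5 311.2  10.4] yaw -93.28 tilt(y col) [ 4.e-04  2.e-04 -1.e+00] F [-0.  -0.7  1.5] w 53.7 j [-0.95  0.76  0.59  1.75 -0.55  0.81 -1.72]
```

Call:
apply_moves(rows=[[0,0,0,0,0,0,0.6],[0,0,0,0,0,0,0.6],[0.1,0,0.35,0,0,0,0.6],[0.1,0,0.35,0,0,0,0.6],[0.1,0,0.35,0,0,0,-1],[0.1,0,0.35,0,0,0,-1],[0.1,0,0.35,0,0,0,-1],[0.1,0,0.35,0,0,0,-1]])

```text
t: 25.05
position: [0.5873, 0.3111, 0.0135]
orientation: [-0.485, 0.486, -0.514, 0.514]
wrist_force: [-0.3, 0.1, 0.1]
width: 0.0539
```

```bash
python3 - <<'E'
from meas import *
st(); cam('top'); cam('top'); cam('top'); st()
E
```

```text
t 25.05 pos [587.3 311.1  13.5] yaw -93.27 tilt(y col) [-1.e-04 -2.e-04 -1.e+00] F [-0.3  0.1  0.1] w 53.9 j [-0.95  0.75  0.59  1.75 -0.55  0.82 -1.72]
t 25.2 pos [587.2 311.2  13.5] yaw -93.28 tilt(y col) [-1.e-04 -1.e-04 -1.e+00] F [ 0.1  0.8 -0. ] w 53.7 j [-0.95  0.75  0.59  1.75 -0.55  0.82 -1.72]
```

Call:
apply_moves(rows=[[0,0,3,0,0,0,-1],[0,0,7,0,0,0,-1],[-1,-4.5,11,0,0,0.08,-1],[-2,-9,11,0,0,0.16,-1],[-3,-13.5,11,0,0,0.23,-1],[-4,-18,11,0,0,0.23,-1],[-5,-22.5,11,0,0,0.23,-1],[-6,-27,11,0,0,0.23,-1]])

```text
t: 26.0
position: [0.5263, 0.0394, 0.1236]
orientation: [0.541, -0.541, 0.455, -0.455]
wrist_force: [1.1, -0.8, -1.7]
width: 0.0537
```

Call:
apply_moves(rows=[[-1,-4.7,-1,0,0,0,-1],[-2,-9.4,-3.5,0,0,0,-1],[-2,-9.4,-3.5,0,0,0,-1],[-2,-9.4,-3.5,0,0,0,-1],[-2,-9.4,-3.5,0,0,0,-1],[-2,-9.4,-3.5,0,0,0,-1]])

```text
t: 26.6
position: [0.5082, -0.0511, 0.0888]
orientation: [0.542, -0.542, 0.454, -0.454]
wrist_force: [-0.0, -0.0, -1.3]
width: 0.0532
```

```bash
python3 - <<'E'
from meas import *
st(); chk(dz=.0175,rows=(240,345),name='w15.png')
E
```

```text
t 26.6 pos [508.2 -51.1  88.8] yaw -79.92 tilt(y col) [ 9.e-04  5.e-04 -1.e+00] F [-0.  -0.  -1.3] w 53.2 j [-0.5   0.43  0.66  2.08 -0.39  0.75 -0.99]
t 26.65 pos [508.1 -51.1  88.9] yaw -79.92 tilt(y col) [ 9.e-04  4.e-04 -1.e+00] F [ 0.1  0.3 -1.6] w 53.8 j [-0.5   0.43  0.66  2.08 -0.39  0.75 -0.99]
bright 240
jaw -27.77 25.19 perp max 27.67
edge [-3.00000e-04  2.76617e+01]
circle [-1.17  4.89 27.3 ]
```

View pics/w15.png

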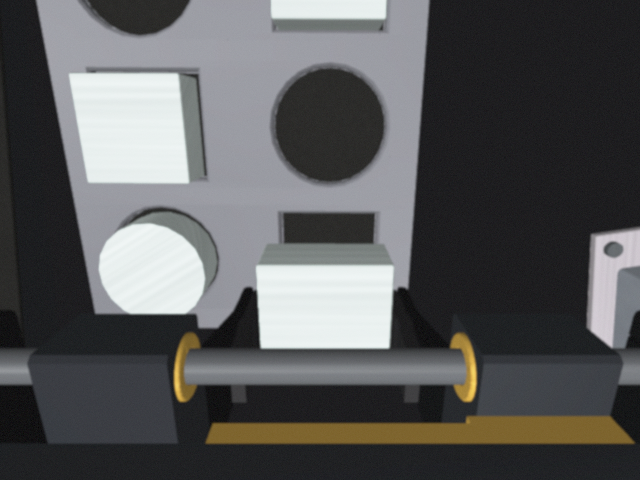

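Call:
apply_moves(rows=[[-0.2,-0.15,-2.5,0,0,0,-1],[-0.2,-0.15,-4.6,0,0,0,-1],[-0.2,-0.15,-5.1,0,0,0,-1],[-0.2,-0.15,-5.1,0,0,0,-1],[-0.2,-0.15,-5.1,0,0,0,-1],[-0.2,-0.15,-5.1,0,0,0,-1]])

```text
t: 27.25
position: [0.5063, -0.0542, 0.0385]
orientation: [0.542, -0.541, 0.454, -0.455]
wrist_force: [0.2, 0.3, -2.4]
width: 0.0534
```

```bash
python3 - <<'E'
from meas import *
st(); cam('top'); st()
E
```

```text
t 27.25 pos [506.3 -54.2  38.5] yaw -80.07 tilt(y col) [ 0.0021 -0.     -1.    ] F [ 0.2  0.3 -2.4] w 53.4 j [-0.44  0.51  0.59  2.11 -0.47  0.65 -0.92]
t 27.3 pos [506.1 -54.2  38.5] yaw -80.08 tilt(y col) [ 1.9e-03  1.0e-04 -1.0e+00] F [-1.1  0.1 -1.5] w 53.8 j [-0.44  0.51  0.59  2.11 -0.47  0.65 -0.92]
```

Now (506.1, −54.2) against a target of (505.8, −52.6), with the seated z at 23.5.

Call:
apply_moves(rows=[[0,0.15,-0.3,0,0,0,-1],[0,0.15,-0.3,0,0,0,-1],[0,0.15,-0.6,0,0,0,-1],[0,0.15,-0.9,0,0,0,-1],[0,0.15,-1.2,0,0,0,-1],[0,0.15,-1.45,0,0,0,-1],[0,0.15,-1.45,0,0,0,-1],[0,0.15,-1.45,0,0,0,-1]])

```text
t: 28.1
position: [0.5052, -0.0529, 0.0234]
orientation: [0.541, -0.541, 0.455, -0.455]
wrist_force: [-0.6, 0.4, 6.1]
width: 0.0535
```

```bash
python3 - <<'E'
from meas import *
st()
E
```

```text
t 28.1 pos [505.2 -52.9  23.4] yaw -80.11 tilt(y col) [-3.e-04  6.e-04 -1.e+00] F [-0.6  0.4  6.1] w 53.5 j [-0.42  0.54  0.57  2.12 -0.5   0.62 -0.9 ]
```

Call:
apply_moves(rows=[[0,0,0.1,0,0,0,1],[0,0,0.1,0,0,0,1],[0,0,0.1,0,0,0,1],[0,0,3,0,0,0,1],[0,0,7,0,0,0,1],[0.8,4.5,11,0,0,0,1],[1.6,9,13,0,0,0,1],[2.4,13.5,13,0,0,0,1]])

```text
t: 28.9
position: [0.5306, 0.0777, 0.1559]
orientation: [0.542, -0.539, 0.455, -0.457]
wrist_force: [0.7, 0.9, 0.9]
width: 0.0868
```

Call:
apply_moves(rows=[[0.8,4.6,0,0,0,0,1],[1.6,9.2,0,0,0,0,1],[2.4,13.8,0,0,0,0,1],[3.2,18.4,0,0,0,0,1],[4,23,0,0,0,0,1],[4.8,27.6,-1,0,0,0,1],[5.6,31.5,-4,0,0,0,1],[5.6,31.5,-4,0,0,0,1]])

```text
t: 29.7
position: [0.58, 0.3995, 0.1064]
orientation: [-0.542, 0.546, -0.454, 0.451]
wrist_force: [-1.7, 1.0, -0.4]
width: 0.0871
```

Call:
apply_moves(rows=[[0,0,0,0,0,0,1],[0,0,0,0,0,0,1],[0,0,0,0,0,0,1]])

```text
t: 30.0
position: [0.5856, 0.3903, 0.1141]
orientation: [0.541, -0.54, 0.455, -0.456]
wrist_force: [-0.7, -0.2, -0.8]
width: 0.0867
```

```bash
python3 - <<'E'
from meas import *
st(); w=cam('wrist'); save(w,'w16.png'); d=cam('side'); save(d,'s16.png',(180,160,440,340),3)
st()
for x in blanks(w,(0,0,640,310),150,s=2): print(np.round(x[:3],1),np.round(x[3][2],1),np.round(x[3][1],1))
E
```

```text
t 30.0 pos [585.6 390.3 114.1] yaw -80.27 tilt(y col) [ 1.7e-03  4.0e-04 -1.0e+00] F [-0.7 -0.2 -0.8] w 86.7 j [-1.04  0.68  0.61  1.59 -0.43  1.01 -1.7 ]
t 30.1 pos [585.3 390.9 114. ] yaw -80.23 tilt(y col) [ 0.0014  0.001  -1.    ] F [-0.7 -0.7 -0.5] w 86.8 j [-1.04  0.68  0.61  1.59 -0.43  1.01 -1.7 ]
[ 587.3  406.1 3106.9] 67.6 [61.  64.9]
```

View pics/w16.png

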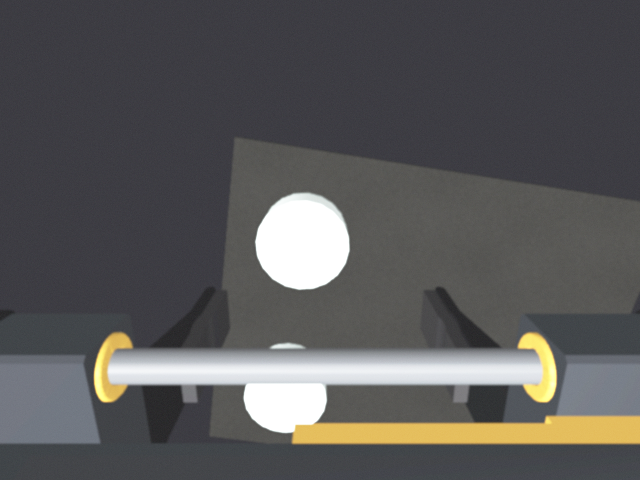

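View pics/s16.png

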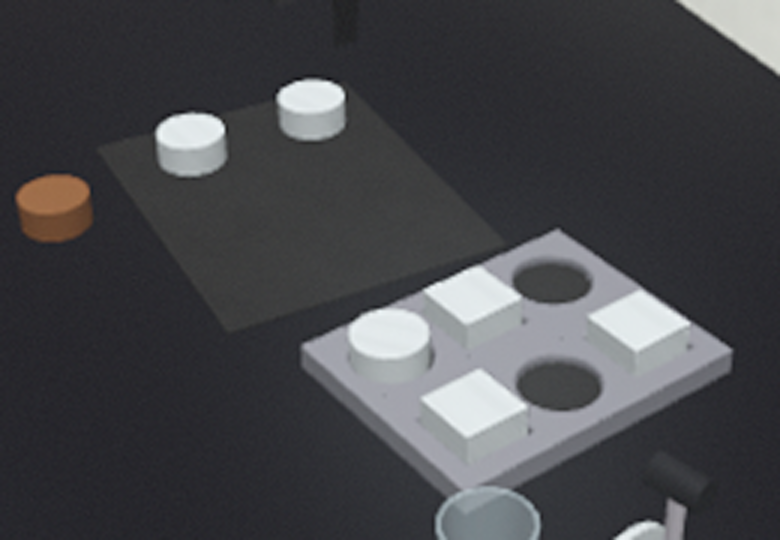

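Call:
apply_moves(rows=[[0,1.4,-4,0,0,0,1],[0,1.4,-6.9,0,0,0,1],[0,1.4,-6.9,0,0,0,1],[0,1.4,-6.9,0,0,0,1],[0,1.4,-6.9,0,0,0,1]])

```text
t: 30.6
position: [0.5862, 0.4061, 0.0461]
orientation: [0.542, -0.54, 0.455, -0.456]
wrist_force: [0.4, 0.3, 1.0]
width: 0.0872
```

```bash
python3 - <<'E'
from meas import *
chk(name='w17.png')
E
```

```text
t 30.65 pos [586.2 406.2  46.2] yaw -80.15 tilt(y col) [ 0.0034  0.0019 -1.    ] F [-0.3  0.4  0.4] w 86.6 j [-1.02  0.76  0.56  1.6  -0.48  0.91 -1.69]
bright 255
jaw -29.87 29.53 perp max 35.12
edge [ 0.053  34.0089]
circle [-0.51  0.88 30.12]
```

View pics/w17.png

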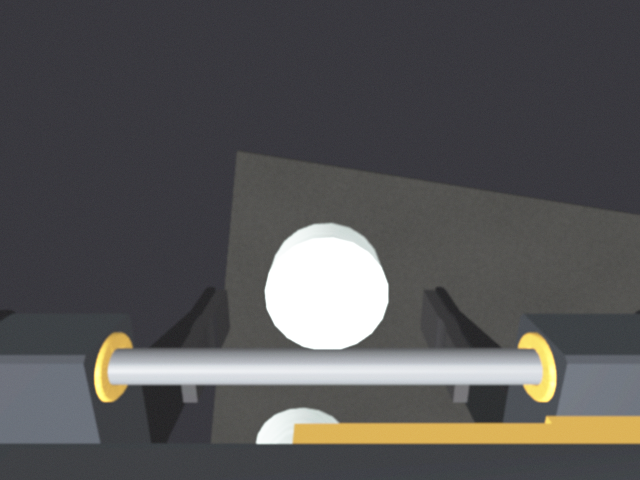

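```bash
python3 - <<'E'
from meas import *
w=cam('wrist'); s,M=st(); p=s['position']
L=held(w,s,M,.031-p[2],(200,347),thr=252)
from scipy.optimize import least_squares
f=least_squares(lambda x:np.hypot(*(L-x[:2]).T)-x[2],[0,0,29],loss='soft_l1'); print('circle',np.round(f.x,2))
for u,v in [(327,237),(327,349),(265,293),(389,293)]: print(((onplane(w,u,v,.031)-p)[:2]*1000)@M[:2,[0,2]])
E
```

```text
t 30.7 pos [585.9 406.4  46. ] yaw -80.14 tilt(y col) [ 0.0031  0.0019 -1.    ] F [-0.8 -0.8  0.4] w 87.0 j [-1.02  0.76  0.56  1.6  -0.48  0.91 -1.69]
circle [ 1.000e-02 -2.600e-01  2.945e+01]
[ 0.16828053 29.52119428]
[  0.2619465  -29.88751312]
[-29.80740475   1.18539189]
[30.23404278  1.18039061]
```

Call:
apply_moves(rows=[[0.1,-0.05,-1.5,0,0,0,1],[0.1,-0.05,-3.1,0,0,0,1],[0.1,-0.05,-3.1,0,0,0,1],[0.1,-0.05,-3.1,0,0,0,-1],[0.1,-0.05,-3.1,0,0,0,-1],[0.1,-0.05,-3.1,0,0,0,-1],[0.1,-0.05,-3.1,0,0,0,-1],[0.1,-0.05,-3.1,0,0,0,-1]])

```text
t: 31.5
position: [0.5857, 0.4058, 0.0131]
orientation: [0.542, -0.541, 0.455, -0.455]
wrist_force: [-0.2, -0.1, 2.0]
width: 0.0596
```

```bash
python3 - <<'E'
from meas import *
st(); cam('top'); cam('top'); cam('top'); st()
E
```

```text
t 31.5 pos [585.7 405.8  13.1] yaw -80.09 tilt(y col) [ 7.e-04  3.e-04 -1.e+00] F [-0.2 -0.1  2. ] w 59.6 j [-1.01  0.8   0.54  1.62 -0.5   0.87 -1.67]
t 31.65 pos [585.7 405.8  13.1] yaw -80.1 tilt(y col) [ 6.e-04  3.e-04 -1.e+00] F [-0.2 -0.2  1.9] w 59.3 j [-1.01  0.8   0.54  1.62 -0.5   0.87 -1.67]
```

Call:
apply_moves(rows=[[0,0,3,0,0,0,-1],[0,0,7,0,0,0,-1],[0.8,-4.6,10,0,0,0,-1],[1.6,-9.2,10,0,0,0,-1],[2.4,-13.8,10,0,0,0,-1],[3.2,-18.4,10,0,0,0,-1],[4,-23,10,0,0,0,-1],[4.8,-27.6,10,0,0,0,-1]])

```text
t: 32.45
position: [0.6331, 0.1281, 0.1124]
orientation: [-0.541, 0.541, -0.455, 0.455]
wrist_force: [0.8, 0.0, -1.6]
width: 0.0591
```

Call:
apply_moves(rows=[[0.5,-3.5,-1,0,0,0,-1],[1.0,-5.7,-2.5,0,0,0,-1],[1.0,-5.7,-2.5,0,0,0,-1],[1.0,-5.7,-2.5,0,0,0,-1],[1.0,-5.7,-2.5,0,0,0,-1],[1.0,-5.7,-2.5,0,0,0,-1]])

```text
t: 33.05
position: [0.6436, 0.0748, 0.0879]
orientation: [0.542, -0.542, 0.454, -0.454]
wrist_force: [-0.3, -0.0, -1.8]
width: 0.0592
```

```bash
python3 - <<'E'
from meas import *
st(); w=cam('wrist'); save(w,'w18.png'); s,M=st(); p=s['position']
for thr in(215,250):
    L=held(w,s,M,.0179,(255,345),thr=thr)
    from scipy.optimize import least_squares
    f=least_squares(lambda x:np.hypot(*(L-x[:2]).T)-x[2],[0,0,29],loss='soft_l1'); print('circle',np.round(f.x,2))
E
```

```text
t 33.05 pos [643.6  74.8  87.9] yaw -79.94 tilt(y col) [ 5.e-04  9.e-04 -1.e+00] F [-0.3 -0.  -1.8] w 59.2 j [-0.59  0.62  0.6   1.75 -0.44  0.9  -1.2 ]
t 33.1 pos [643.6  74.6  88. ] yaw -79.95 tilt(y col) [ 6.e-04  7.e-04 -1.e+00] F [-0.  -0.3 -1.8] w 59.3 j [-0.59  0.62  0.6   1.75 -0.44  0.9  -1.2 ]
circle [-1.35  0.18 28.98]Traceback (most recent call last):
  File "<stdin>", line 4, in <module>
  File "meas.py", line 46, in held
    cs,_=cv2.findContours(b[rows[0]:rows[1],cols[0]:cols[1]],cv2.RETR_EXTERNAL,cv2.CHAIN_APPROX_NONE); q=max(cs,key=cv2.contourArea).reshape(-1,2)+[cols[0],rows[0]]
                                                                                                         ~~~^^^^^^^^^^^^^^^^^^^^^^^^
ValueError: max() iterable argument is empty
```

View pics/w18.png

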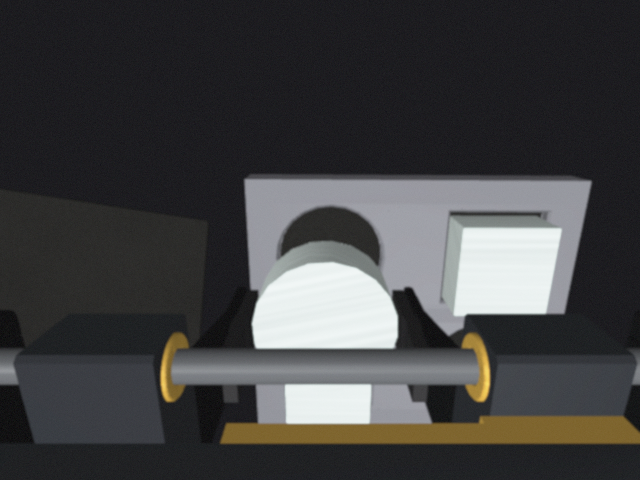

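Call:
apply_moves(rows=[[-0.05,-0.15,-2.5,0,0,0,-1],[-0.05,-0.15,-4.6,0,0,0,-1],[-0.05,-0.15,-5.0,0,0,0,-1],[-0.05,-0.15,-5.0,0,0,0,-1],[-0.05,-0.15,-5.0,0,0,0,-1],[-0.05,-0.15,-5.0,0,0,0,-1]])

```text
t: 33.7
position: [0.6439, 0.0714, 0.039]
orientation: [0.542, -0.541, 0.454, -0.456]
wrist_force: [-0.1, 0.4, -2.3]
width: 0.0593
```

```bash
python3 - <<'E'
from meas import *
st(); cam('top'); st()
E
```

```text
t 33.7 pos [643.9  71.4  39. ] yaw -80.09 tilt(y col) [ 2.4e-03  3.0e-04 -1.0e+00] F [-0.1  0.4 -2.3] w 59.3 j [-0.56  0.68  0.56  1.78 -0.48  0.82 -1.17]
t 33.75 pos [643.8  71.4  38.8] yaw -80.09 tilt(y col) [ 2.1e-03  3.0e-04 -1.0e+00] F [ 0.4  0.2 -2.7] w 59.6 j [-0.56  0.68  0.56  1.78 -0.48  0.82 -1.17]
```

Call:
apply_moves(rows=[[-0.05,0.1,-0.3,0,0,0,-1],[-0.05,0.1,-0.3,0,0,0,-1],[-0.05,0.1,-0.6,0,0,0,-1],[-0.05,0.1,-0.9,0,0,0,-1],[-0.05,0.1,-1.2,0,0,0,-1],[-0.05,0.1,-1.5,0,0,0,-1],[-0.05,0.1,-1.5,0,0,0,-1],[-0.05,0.1,-1.5,0,0,0,-1]])

```text
t: 34.55
position: [0.6425, 0.0722, 0.023]
orientation: [0.541, -0.541, 0.455, -0.455]
wrist_force: [-1.9, -0.9, 3.4]
width: 0.0595
```

```bash
python3 - <<'E'
from meas import *
st()
E
```

```text
t 34.55 pos [642.5  72.2  23. ] yaw -80.11 tilt(y col) [-1.e-04  2.e-04 -1.e+00] F [-1.9 -0.9  3.4] w 59.5 j [-0.55  0.7   0.55  1.79 -0.49  0.79 -1.16]
```

Call:
apply_moves(rows=[[0,0,0.1,0,0,0,1],[0,0,0.1,0,0,0,1],[0,0,0.1,0,0,0,1],[0,0,3,0,0,0,1],[0,0,7,0,0,0,1],[-2,4,10,0,0,0,1],[-4.2,8,12,0,0,0,1],[-6.4,12,12,0,0,0,1]])

```text
t: 35.35
position: [0.5802, 0.1929, 0.1459]
orientation: [0.543, -0.539, 0.454, -0.457]
wrist_force: [1.4, 0.9, 0.2]
width: 0.0873
```

Call:
apply_moves(rows=[[-2.2,4,0,0,0,0,1],[-4.4,8,0,0,0,0,1],[-6.6,12,0,0,0,0,1],[-8.8,16,-1,0,0,0,1],[-11.2,20,-3,0,0,0,1],[-11.2,20,-3,0,0,0,1],[-11.2,20,-3,0,0,0,1],[-11.2,20,-3,0,0,0,1]])

```text
t: 36.15
position: [0.4677, 0.3909, 0.1131]
orientation: [0.541, -0.541, 0.455, -0.456]
wrist_force: [-0.0, -0.6, -0.4]
width: 0.0869
```

```bash
python3 - <<'E'
from meas import *
st(); cam('top'); w=cam('wrist'); save(w,'w19.png'); d=cam('side'); save(d,'s19.png',(180,160,440,340),3)
st()
for x in blanks(w,(0,0,640,310),150,s=2): print(np.round(x[:3],1),np.round(x[3][2],1),np.round(x[3][1],1))
E
```

```text
t 36.15 pos [467.7 390.9 113.1] yaw -80.22 tilt(y col) [ 1.3e-03 -5.0e-04 -1.0e+00] F [-0.  -0.6 -0.4] w 86.9 j [-1.21  0.54  0.62  1.83 -0.39  0.9  -1.82]
t 36.3 pos [467.9 390.7 113.3] yaw -80.29 tilt(y col) [ 1.2e-03  3.0e-04 -1.0e+00] F [ 0.2 -1.   0.5] w 87.2 j [-1.21  0.54  0.62  1.83 -0.39  0.9  -1.82]
[ 468.   400.8 3139.8] 70.7 [61.3 65.2]
```

View pics/w19.png

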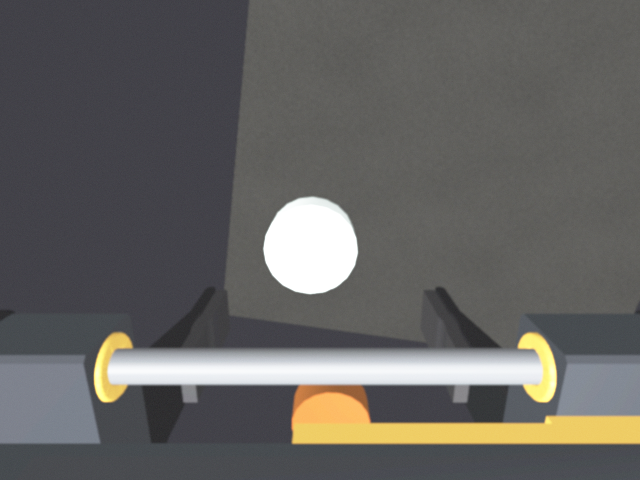

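View pics/s19.png

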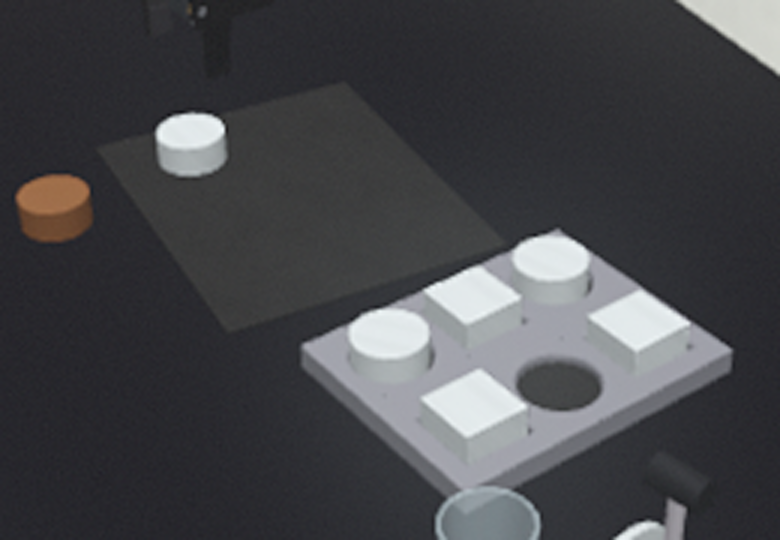

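Call:
apply_moves(rows=[[-0.1,0.9,-4,0,0,0,1],[-0.1,0.9,-6.8,0,0,0,1],[-0.1,0.9,-6.8,0,0,0,1],[-0.1,0.9,-6.8,0,0,0,1],[-0.1,0.9,-6.8,0,0,0,1]])

```text
t: 36.8
position: [0.4672, 0.4013, 0.0465]
orientation: [0.542, -0.54, 0.455, -0.456]
wrist_force: [-0.8, 0.1, -0.4]
width: 0.0874
```

```bash
python3 - <<'E'
from meas import *
cam('top'); w=cam('wrist'); save(w,'w20.png'); s,M=st(); p=s['position']
L=held(w,s,M,.031-p[2],(200,347),thr=252)
from scipy.optimize import least_squares
f=least_squares(lambda x:np.hypot(*(L-x[:2]).T)-x[2],[0,0,29],loss='soft_l1'); print('circle',np.round(f.x,2))
E
```

```text
t 36.9 pos [466.7 401.6  46.5] yaw -80.14 tilt(y col) [ 0.0024  0.0022 -1.    ] F [0.4 0.7 1.2] w 87.1 j [-1.18  0.63  0.56  1.86 -0.46  0.78 -1.78]
circle [ 0.61 -0.58 29.5 ]
```

View pics/w20.png

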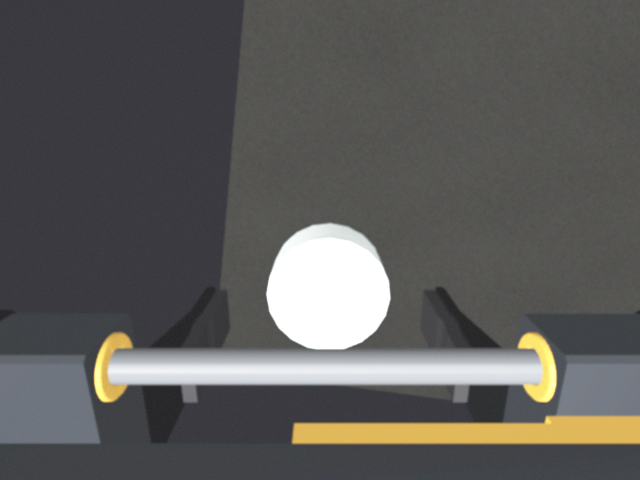

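Call:
apply_moves(rows=[[0.05,-0.15,-1.5,0,0,0,1],[0.05,-0.15,-3.15,0,0,0,1],[0.05,-0.15,-3.15,0,0,0,1],[0.05,-0.15,-3.15,0,0,0,-1],[0.05,-0.15,-3.15,0,0,0,-1],[0.05,-0.15,-3.15,0,0,0,-1],[0.05,-0.15,-3.15,0,0,0,-1],[0.05,-0.15,-3.15,0,0,0,-1]])

```text
t: 37.7
position: [0.4662, 0.3999, 0.0135]
orientation: [0.542, -0.541, 0.455, -0.455]
wrist_force: [-0.2, 0.5, 0.2]
width: 0.0589
```

```bash
python3 - <<'E'
from meas import *
st(); cam('top'); cam('top'); cam('top'); st()
E
```

```text
t 37.7 pos [466.2 399.9  13.5] yaw -80.09 tilt(y col) [ 6.e-04  4.e-04 -1.e+00] F [-0.2  0.5  0.2] w 58.9 j [-1.15  0.67  0.53  1.87 -0.49  0.73 -1.75]
t 37.85 pos [466.2 399.9  13.5] yaw -80.09 tilt(y col) [ 5.e-04  4.e-04 -1.e+00] F [ 0.2 -0.2  2. ] w 59.5 j [-1.15  0.67  0.53  1.87 -0.49  0.73 -1.75]
```

Call:
apply_moves(rows=[[0,0,3,0,0,0,-1],[0,0,7,0,0,0,-1],[1.2,-4.4,10,0,0,0,-1],[2.4,-8.8,10,0,0,0,-1],[3.6,-13.2,10,0,0,0,-1],[4.8,-17.6,10,0,0,0,-1],[6,-22,10,0,0,0,-1],[7.2,-26.4,10,0,0,0,-1]])

```text
t: 38.65
position: [0.5376, 0.134, 0.1129]
orientation: [-0.541, 0.541, -0.455, 0.455]
wrist_force: [0.3, 0.5, -1.3]
width: 0.0596
```

Call:
apply_moves(rows=[[1.2,-4.4,0,0,0,0,-1],[2.4,-8.8,0,0,0,0,-1],[3.6,-13.2,0,0,0,0,-1],[4.5,-17.3,-2,0,0,0,-1],[4.5,-17.3,-2.5,0,0,0,-1],[4.5,-17.3,-2.5,0,0,0,-1],[4.5,-17.3,-2.5,0,0,0,-1],[4.5,-17.3,-2.5,0,0,0,-1]])

```text
t: 39.45
position: [0.5831, -0.0352, 0.0883]
orientation: [0.542, -0.542, 0.454, -0.454]
wrist_force: [0.6, -0.1, -1.9]
width: 0.0597
```

```bash
python3 - <<'E'
from meas import *
w=cam('wrist'); save(w,'w21.png'); s,M=st(); p=s['position']
from scipy.optimize import least_squares
for thr in(215,250):
  try:
    L=held(w,s,M,.0175,(255,345),thr=thr)
    f=least_squares(lambda x:np.hypot(*(L-x[:2]).T)-x[2],[0,0,29],loss='soft_l1'); print('circle',thr,np.round(f.x,2))
  except Exception as e: print(e)
E
```

```text
t 39.5 pos [583.2 -35.4  88.4] yaw -79.93 tilt(y col) [ 5.e-04  7.e-04 -1.e+00] F [ 0.5 -0.6 -2.2] w 59.1 j [-0.47  0.54  0.62  1.91 -0.42  0.83 -1.02]
circle 215 [-1.24  0.43 28.89]
max() iterable argument is empty
```

View pics/w21.png

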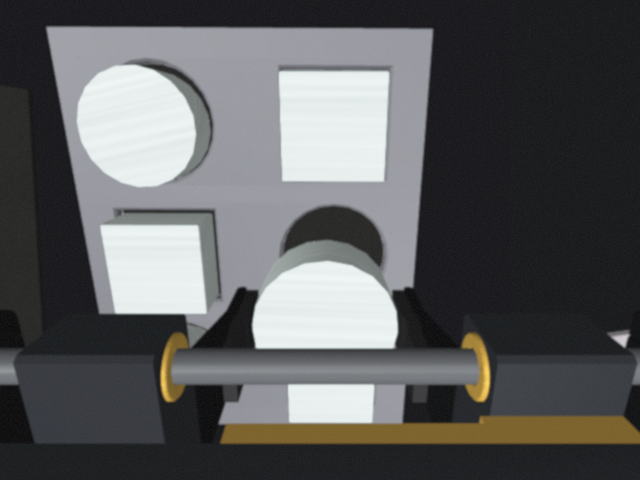

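Call:
apply_moves(rows=[[-0.05,-0.3,-2.5,0,0,0,-1],[-0.05,-0.3,-4.6,0,0,0,-1],[-0.05,-0.3,-5.0,0,0,0,-1],[-0.05,-0.3,-5.0,0,0,0,-1],[-0.05,-0.3,-5.0,0,0,0,-1],[-0.05,-0.3,-5.0,0,0,0,-1]])

```text
t: 40.1
position: [0.5834, -0.0402, 0.0393]
orientation: [0.542, -0.541, 0.454, -0.456]
wrist_force: [0.1, 0.0, -2.3]
width: 0.0592
```

```bash
python3 - <<'E'
from meas import *
st(); cam('top'); st()
E
```

```text
t 40.1 pos [583.4 -40.2  39.3] yaw -80.08 tilt(y col) [ 0.0024  0.     -1.    ] F [ 0.1  0.  -2.3] w 59.2 j [-0.42  0.6   0.58  1.94 -0.48  0.74 -0.97]
t 40.15 pos [583.2 -40.2  39.2] yaw -80.09 tilt(y col) [ 2.e-03  1.e-04 -1.e+00] F [-0.1 -0.3 -2.4] w 59.6 j [-0.42  0.6   0.58  1.94 -0.48  0.74 -0.97]
```

Call:
apply_moves(rows=[[0,0.08,-0.3,0,0,0,-1],[0,0.08,-0.3,0,0,0,-1],[0,0.08,-0.6,0,0,0,-1],[0,0.08,-0.9,0,0,0,-1],[0,0.08,-1.2,0,0,0,-1],[0,0.08,-1.5,0,0,0,-1],[0,0.08,-1.5,0,0,0,-1],[0,0.08,-1.5,0,0,0,-1]])

```text
t: 40.95
position: [0.5824, -0.0395, 0.0235]
orientation: [0.541, -0.541, 0.455, -0.455]
wrist_force: [-1.2, 0.5, 3.5]
width: 0.0593
```

```bash
python3 - <<'E'
from meas import *
st()
E
```

```text
t 40.95 pos [582.4 -39.5  23.5] yaw -80.1 tilt(y col) [-1.e-04  3.e-04 -1.e+00] F [-1.2  0.5  3.5] w 59.3 j [-0.41  0.63  0.56  1.94 -0.49  0.71 -0.95]
```

Call:
apply_moves(rows=[[0,0,0.1,0,0,0,1],[0,0,0.1,0,0,0,1],[0,0,0.1,0,0,0,1],[0,0,3,0,0,0,1],[0,0,7.5,0,0,0,1],[0,0,12,0,0,0,-1],[0,0,16.5,0,0,0,-1],[0,0,20,0,0,0,-1]])

```text
t: 41.75
position: [0.5831, -0.0398, 0.226]
orientation: [0.542, -0.541, 0.454, -0.456]
wrist_force: [1.9, 0.3, 0.3]
width: 0.0711
```

Call:
apply_moves(rows=[[-2.4,-4,0,0,0,0.04,-1],[-4.8,-8,0,0,0,0.08,-1],[-7.2,-12,0,0,0,0.12,-1],[-9.6,-16,0,0,0,0.168,-1],[-12,-20,0,0,0,0.168,-1],[-14.4,-24,0,0,0,0.168,-1],[-16.8,-28,0,0,0,0.168,-1],[-19.3,-31,0,0,0,0.168,-1]])

```text
t: 42.55
position: [0.388, -0.3519, 0.2234]
orientation: [-0.577, 0.577, -0.408, 0.409]
wrist_force: [0.2, 0.3, -0.3]
width: 0.0065
```

```bash
python3 - <<'E'
from meas import *
cam('top'); cam('top'); c=cam('top'); d=cam('side'); st()
save(c,'t22.png',(230,150,500,320),2.9); save(d,'s22.png',(240,220,500,440),3)
o=blanks(c,(258,160,368,285),190,ztop=.041)
for x in o: print(np.round(x[:3],1),np.round(x[3][2],1),np.round(x[3][1],1))
P=pts(c)
from h import proj
for x in o:
    u,v=proj(c,np.array([x[0]/1000,x[1]/1000,.041])).astype(int); print(P[v-5:v+6,u-5:u+6,2].mean().round(4), P[v-5:v+6,u-5:u+6,2].std().round(4))
E
```

```text
t 42.75 pos [ 388.8 -350.1  223.2] yaw -70.63 tilt(y col) [ 5.e-04  1.e-04 -1.e+00] F [0.  0.6 0.2] w 1.1 j [-0.02  0.27  0.83  1.93 -0.23  1.04 -0.33]
[ 488.    46.  3215.6] 0.3 [64.  63.7]
[ 507.1  -52.5 3543.6] 9.9 [61.6 62.6]
[ 566.6   60.8 3438.7] 10.0 [60.8 60. ]
[ 583.3  -38.9 3339.7] 0.2 [65.3 65. ]
[ 643.    73.6 3271.7] 0.5 [65.  62.8]
[ 660.3  -25.2 3452.9] 9.4 [60.6 61.3]
0.0512 0.1028
0.042 0.002
0.0417 0.0021
0.042 0.0023
0.0604 0.1448
0.0514 0.1028
```

View pics/t22.png

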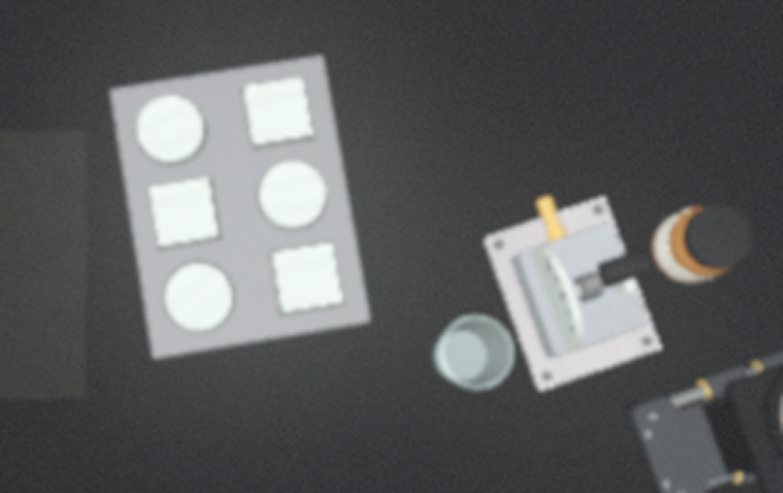

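View pics/s22.png

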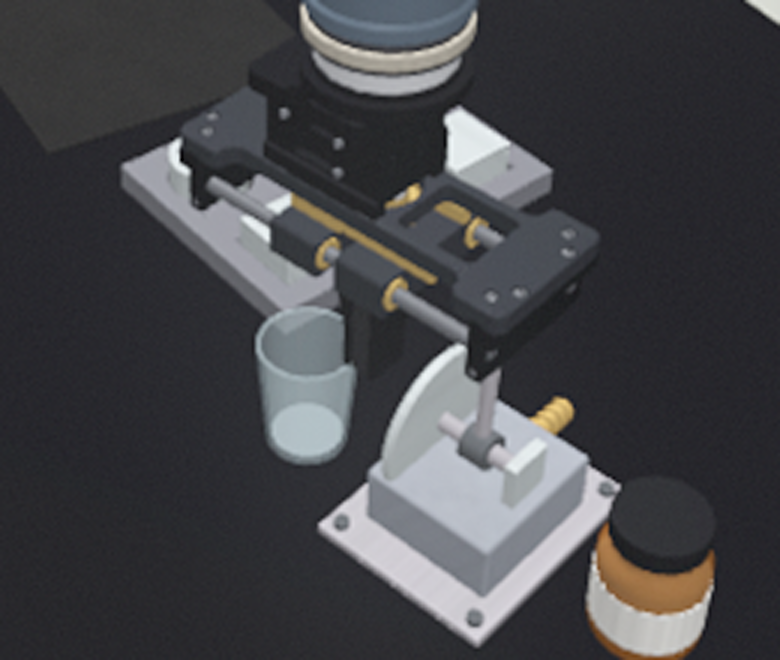

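```bash
python3 - <<'E'
from meas import *
c=cam('top'); P=pts(c)
for n,(x,y) in dict(r0=(488,46),s0=(507,-52.5),s1=(566.6,60),r1=(583.3,-39),r2=(643,73),s2=(660.3,-25.5)).items():
    u,v=proj(c,np.array([x/1000,y/1000,.041])).astype(int); Q=P[v-6:v+7,u-6:u+7].reshape(-1,3); Q=Q[np.abs(Q[:,2]-.042)<.012]
    A=np.c_[Q[:,:2]-Q[:,:2].mean(0),np.ones(len(Q))]; k=np.linalg.lstsq(A,Q[:,2],rcond=None)[0]; print(n,len(Q),'z',np.median(Q[:,2]).round(4),'slope',np.round(k[:2],3))
E
```

```text
r0 169 z 0.0415 slope [-0.028 -0.005]
s0 169 z 0.0413 slope [-0.016  0.006]
s1 169 z 0.0418 slope [-0.014  0.035]
r1 167 z 0.042 slope [ 0.028 -0.001]
r2 169 z 0.0421 slope [-0.027 -0.022]
s2 166 z 0.0418 slope [-0.     0.006]
```

Call:
apply_moves(rows=[[-0.3,0.8,-4,0,0,0,-1],[-0.3,0.8,-8,0,0,0,-1],[-0.3,0.8,-9.8,0,0,0,-1],[-0.3,0.8,-9.8,0,0,0,-1],[-0.3,0.8,-9.8,0,0,0,-1]])

```text
t: 43.3
position: [0.3876, -0.3409, 0.1254]
orientation: [-0.578, 0.578, -0.407, 0.407]
wrist_force: [-0.1, -0.2, -0.3]
width: 0.0004
```

Call:
apply_moves(rows=[[3.5,1.2,0,0,0,0,-1],[6.5,2.2,0,0,0,0,-1],[8.5,2.9,0,0,0,0,-1],[10,3.4,0,0,0,0,-1],[11.4,3.9,0,0,0,0,-1],[12.7,4.4,0,0,0,0,-1],[13.7,4.8,0,0,0,0,-1],[14.5,5.1,0,0,0,0,-1]])

```text
t: 44.1
position: [0.531, -0.2908, 0.125]
orientation: [-0.577, 0.578, -0.409, 0.408]
wrist_force: [-3.5, -1.4, -0.7]
width: 0.0006
```

```bash
python3 - <<'E'
from meas import *
d=cam('side'); save(d,'s23.png',(310,280,500,440),4); st(); cam('top'); st()
E
```

```text
t 44.15 pos [ 533.  -289.9  125.1] yaw -70.43 tilt(y col) [ 7.e-04 -2.e-04 -1.e+00] F [-1.  -0.9  0.3] w 0.7 j [-0.08  0.54  0.7   1.83 -0.43  0.93 -0.41]
t 44.2 pos [ 532.8 -290.1  125.2] yaw -70.42 tilt(y col) [ 1.3e-03 -3.0e-04 -1.0e+00] F [-1.3 -0.3  0.7] w 0.5 j [-0.08  0.54  0.7   1.83 -0.43  0.93 -0.41]
```

View pics/s23.png

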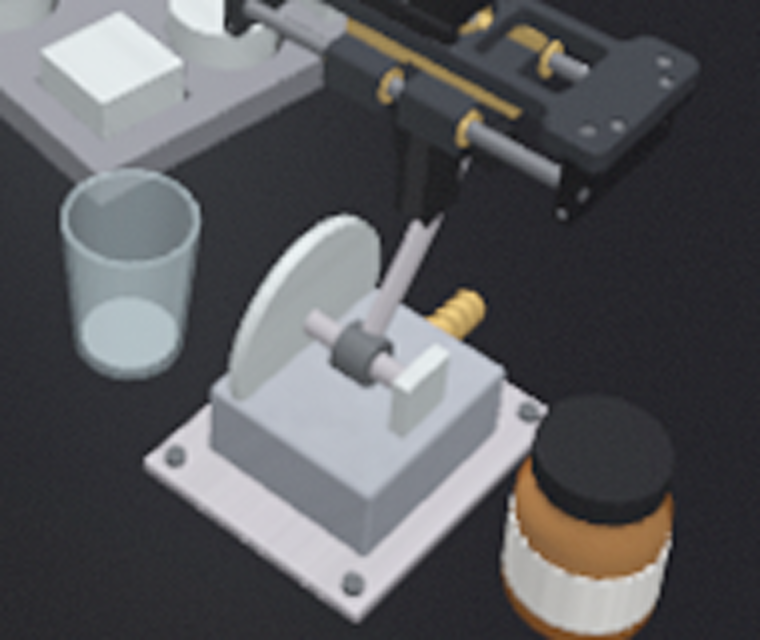

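Call:
apply_moves(rows=[[0.4,0.14,0,0,0,0,-1],[0.75,0.26,0,0,0,0,-1],[0.75,0.26,0,0,0,0,-1],[0.75,0.26,0,0,0,0,-1],[-1.5,-0.5,0,0,0,0,-1],[-4.5,-1.6,0.5,0,0,0,-1],[-8.5,-3,3,0,0,0,-1],[-12.5,-4.5,7,0,0,0,-1]])

```text
t: 45.0
position: [0.4106, -0.3327, 0.1889]
orientation: [0.578, -0.577, 0.409, -0.407]
wrist_force: [0.7, -0.3, 1.3]
width: 0.0007
```

Call:
apply_moves(rows=[[-3,-3,3,0,0,0,-1],[-5,-6,5,0,0,0,-1],[-5,-6,5,0,0,0,-1],[-5,-6,5,0,0,0,-1]])

```text
t: 45.4
position: [0.3627, -0.3938, 0.2401]
orientation: [0.578, -0.577, 0.407, -0.41]
wrist_force: [1.0, 0.6, -0.7]
width: 0.0004
```

```bash
python3 - <<'E'
from meas import *
c=cam('top'); d=cam('side'); save(d,'s24.png',(310,280,500,440),4); save(c,'t24.png',(370,200,500,295),6); st(); save(c,'t24f.png')
E
```

```text
t 45.5 pos [ 363.4 -391.9  238.6] yaw -70.36 tilt(y col) [ 2.0e-04  1.4e-03 -1.0e+00] F [0.7 0.4 0.1] w 0.2 j [ 0.06  0.28  0.85  1.88 -0.24  1.08 -0.22]
```

View pics/s24.png

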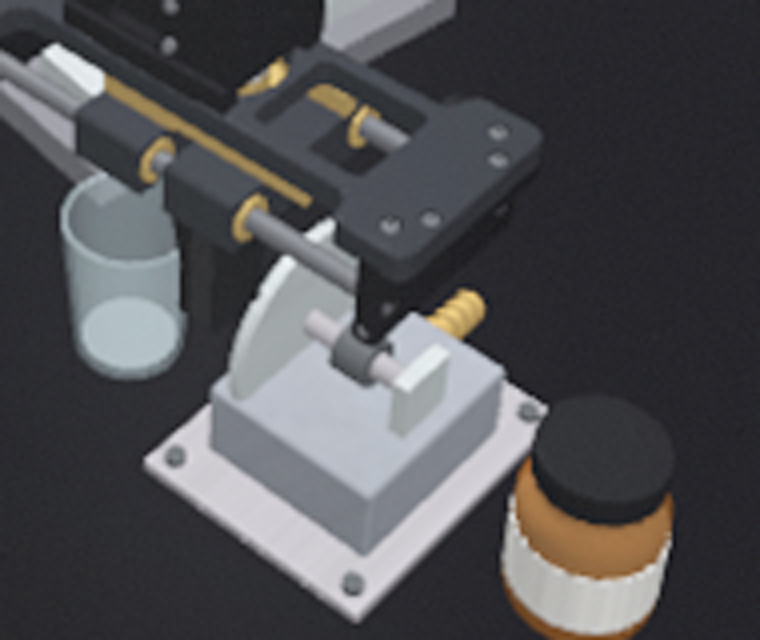

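View pics/t24.png

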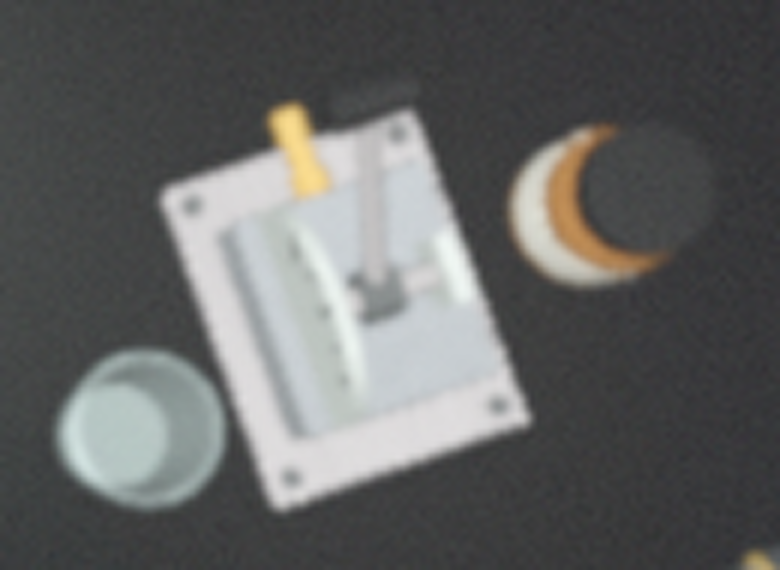

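Call:
apply_moves(rows=[[2,4.5,1,0,0,0,-1],[4,9,2,0,0,0,-1],[6,13.5,2,0,0,0,-1],[8,18,2,0,0,0,-1],[9,22.5,2,0,0,0,-1],[9.5,27,2,0,0,0,-1],[10,31.5,2,0,0,0,-1],[10,36,2,0,0,0,-1]])

```text
t: 46.3
position: [0.4623, -0.0294, 0.2586]
orientation: [-0.578, 0.578, -0.407, 0.407]
wrist_force: [0.7, 0.3, 0.6]
width: 0.0005
```

Call:
apply_moves(rows=[[0,4.5,0,0,0,0,-1],[0,9,0,0,0,0,-1],[0,13.5,0,0,0,0,-1],[0,18,0,0,0,0,-1],[0,18,0,0,0,0,-1],[0,18,0,0,0,0,-1]])

```text
t: 46.9
position: [0.4612, 0.149, 0.2582]
orientation: [-0.578, 0.579, -0.407, 0.406]
wrist_force: [-0.2, 0.0, -0.6]
width: 0.0001
```

```bash
python3 - <<'E'
from meas import *
c=cam('top'); d=cam('side'); save(d,'s25.png',(270,220,490,440),3.6/1.35); save(d,'s25v.png',(310,300,490,440),4.2); save(c,'t25.png',(370,200,500,295),6); st(); save(c,'t25f.png',(230,150,500,320),2.9)
for x in blanks(c,(258,160,368,285),190,ztop=.041): print(np.round(x[:3],1))
for th in (.6,.7,.785,.87,.95):
    p=np.array([.498+.11*np.sin(th)*.943,-.303+.11*np.sin(th)*.334,.06+.11*np.cos(th)])
    print(th,'top crop',((proj(c,p)-[370,200]+.5)*6-.5).round(1),'side crop',((proj(d,p)-[310,300]+.5)*4.2-.5).round(1))
E
```

```text
t 47.0 pos [461.8 146.4 258.7] yaw -70.47 tilt(y col) [-0.0012 -0.001  -1.    ] F [ 0.5 -1.   0.6] w 0.8 j [-0.84  0.12  0.49  1.95 -0.06  1.09 -1.55]
[ 487.7   43.8 2982.6]
[ 507.1  -52.4 3540. ]
[ 567.    60.1 3344.6]
[ 583.3  -38.9 3345.6]
[ 643.    73.6 3275.5]
[ 660.3  -25.2 3454.5]
0.6 top crop [386.7 122.4] side crop [490.3  52.4]
0.7 top crop [374.4 104.7] side crop [501.   53.9]
0.785 top crop [364.1  91.4] side crop [509.   57.1]
0.87 top crop [354.1  79.8] side crop [516.   61.9]
0.95 top crop [344.9  70.5] side crop [521.6  67.7]
```

View pics/s25v.png

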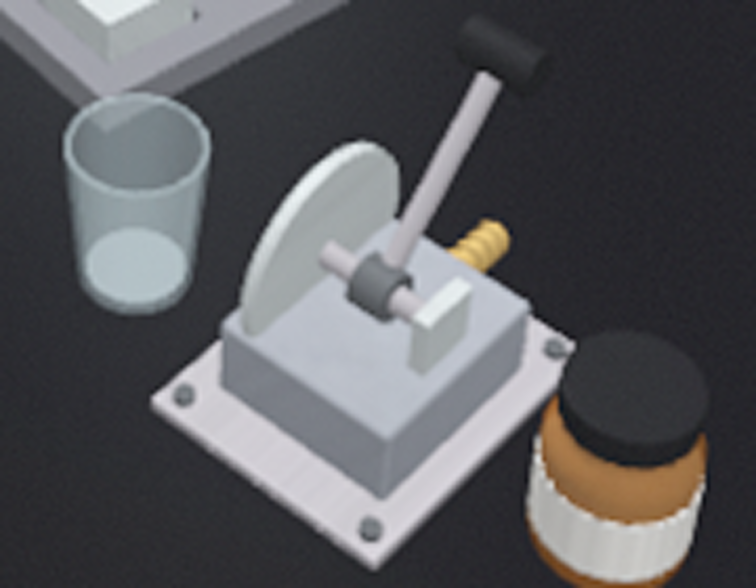

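View pics/t25f.png

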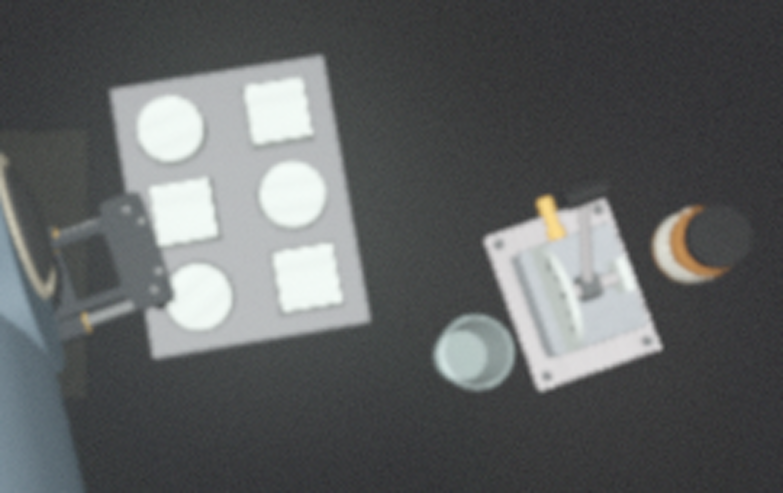

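View pics/s25.png

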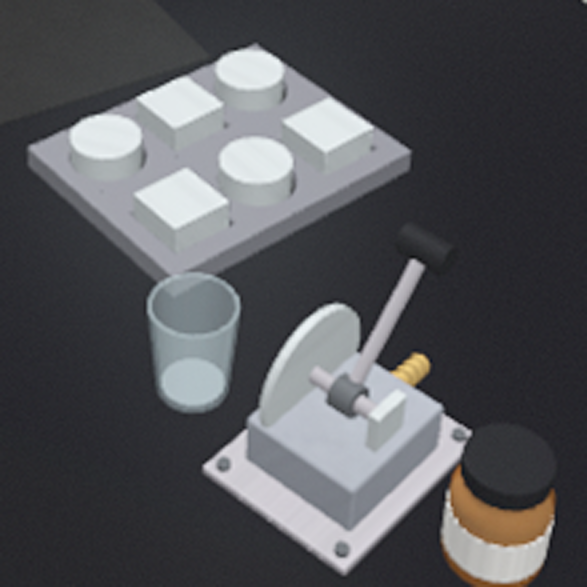

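```bash
python3 - <<'E'
from meas import *
from scipy.optimize import least_squares
c=cam('top'); d=cam('side'); save(c,'t26.png',(415,205,455,260),11); save(d,'s26.png',(380,295,450,380),7)
E
```

```text
(no output)
```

View pics/t26.png

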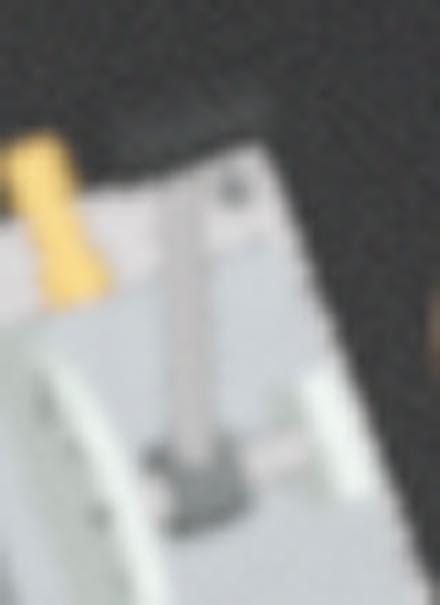

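View pics/s26.png

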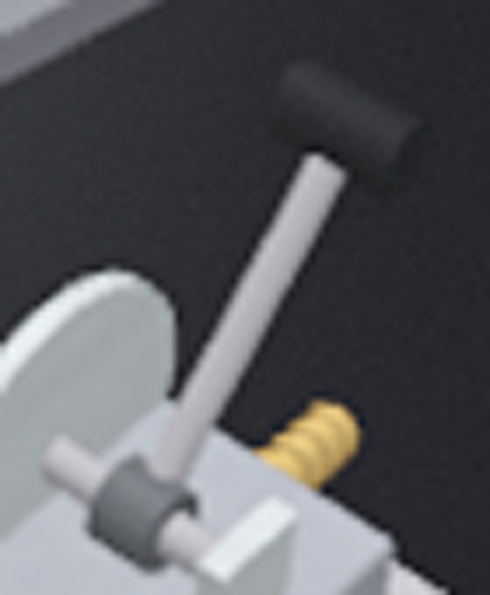

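```bash
python3 - <<'E'
from meas import *
from scipy.optimize import least_squares
c=cam('top'); d=cam('side')
T=lambda u,v:np.array([(u+.5)/11-.5+415,(v+.5)/11-.5+205]); S=lambda u,v:np.array([(u+.5)/7-.5+380,(v+.5)/7-.5+295])
def f(x,yaw):
    h=x[:3]; a=h+.11*np.array([np.sin(x[3])*np.cos(yaw),np.sin(x[3])*np.sin(yaw),np.cos(x[3])])
    return np.r_[proj(c,h)-T(200,490),proj(c,a)-T(190,128),proj(d,h)-S(143,508),proj(d,a)-S(345,120)]
for yaw in(.33,.345,.36):
    r=least_squares(f,[.498,-.303,.06,.75],x_scale=[.1,.1,.1,1],args=(yaw,)); print(yaw,r.x.round(4),r.fun.round(2))
# each camera alone, hinge xy free z fixed
for k,n in((slice(0,4),'top'),(slice(4,8),'side')):
    r=least_squares(lambda y:f([y[0],y[1],.06,y[2]],.345)[k],[.498,-.303,.75],x_scale=[.1,.1,1]); print(n,r.x.round(4),r.fun.round(2))
E
```

```text
0.33 [ 0.496  -0.3022  0.0631  0.7365] [ 0.23 -0.3  -0.24  0.37 -0.15 -0.04  0.22  0.01]
0.345 [ 0.496  -0.3028  0.0633  0.7421] [ 0.49 -0.3  -0.5   0.37  0.04  0.1   0.03 -0.13]
0.36 [ 0.496  -0.3035  0.0636  0.7475] [ 0.76 -0.31 -0.76  0.37  0.24  0.24 -0.17 -0.27]
top [ 0.4965 -0.3038  0.7422] [ 0.51 -0.39 -0.48  0.37]
side [ 0.498  -0.3001  0.7474] [ 0.02 -0.03 -0.02  0.04]
```

```bash
python3 - <<'E'
from h import *
s,_=st(); print(np.abs(s['dq']).max()); print(robot.sign_off())
E
```

```text
t 47.2 pos [462.3 145.7 259.3] yaw -70.58 tilt(y col) [-0.e+00  1.e-04 -1.e+00] F [-0.1 -0.4 -0.6] w 0.4 j [-0.84  0.12  0.49  1.95 -0.06  1.09 -1.55]
0.0029660360688257914
the job is handed in; nothing more can be done
None
```

The nest plate is loaded and handed in at 47 s of the 210 s allowed. I stood the lever upright first. All six blanks were on the mat, and I seated each in a pocket of its own outline. I then pushed the lever over towards the barb and moved the arm clear.

- **Lever, upright:** the top camera put it about 0.02 rad from vertical after the first push. I did not measure it again during loading, but the pictures show it standing before the last push.
- **Blanks:** each reached its expected seated depth within about 0.2 to 0.5 mm, with a light contact force. Just before the last push, the top-camera depth put all six tops at 41–42 mm and level within about 0.04 rad. They sat within roughly 2 mm of the pocket centres. After that push I only checked the pictures, which showed no change.
- **Lever, 45 degrees:** the final estimate is about 0.74 rad from both cameras (0.736–0.748 depending on the fit). The allowed range is 0.675–0.895. An earlier rough reading with an assumed hinge position gave 0.71–0.75, so it sits slightly below 45 degrees. I did not nudge it again.
- **Jar and beaker:** they stand where they were in the pictures. I did not measure their positions again at the end.
- **Disagreements:** the wrist camera read about 1.1 mm off along the jaw direction, which I corrected for. The side camera's pocket centres were about 4.5 mm off, because it sees the pocket walls, so I used the top camera for those.

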